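Lay out the xylophone's tune bars and put the mallets on their rest

TASK

Get the xylophone ready to play: lay every loose bar that is there flat and centred across the two ridges, between the pins, at the place whose colour tile matches it, and leave the places of missing bars empty. The two mallets left lying across the ridges belong on their rest, one in each lane, each lying in both forks with its balance point about midway between them. Leave the piggy bank, the watering can and the train engine where they stand.

Things in the scene. Friction and masses are not known exactly. Their poses are not given: they have to be found in the camera images.
- xylophone: Fixed yellow xylophone frame. Origin: centre of its underside; x across it (as bars lie), y along. Box 112 x 342 mm, deck 40 mm up. On it two ridges along y at x = -37, +37 mm, 10 wide, tops 54 mm up. Six places at y = -130, -78, -26, 26, 78, 130; steel pins 5 mm thick, 10 tall, on the ridges at y = -156, -104, -52, 0, 52, 104, 156. A ledge at +x, 24 mm up, carries the colour tiles.
- place_red: The place for the red bar, marked by a red tile (28 by 34 mm) on the xylophone's far ledge, 75 mm out along x. Origin: the middle of the place, between the two ridges at the height of their tops; axes as the xylophone's. Which place has which colour changes from start to start.
- bar_red: Loose red painted aluminium xylophone bar, 128 x 24 x 8 mm, 65 g; origin at its centre, x along its length, z through its thickness. May be absent.
- place_white: The place for the white bar, marked by a white tile (28 by 34 mm) on the xylophone's far ledge, 75 mm out along x. Origin: the middle of the place, between the two ridges at the height of their tops; axes as the xylophone's. Which place has which colour changes from start to start.
- bar_white: Loose white painted aluminium xylophone bar, 122 x 24 x 8 mm, 65 g; origin at its centre, x along its length, z through its thickness. May be absent.
- place_green: The place for the green bar, marked by a green tile (28 by 34 mm) on the xylophone's far ledge, 75 mm out along x. Origin: the middle of the place, between the two ridges at the height of their tops; axes as the xylophone's. Which place has which colour changes from start to start.
- bar_green: Loose green painted aluminium xylophone bar, 116 x 24 x 8 mm, 65 g; origin at its centre, x along its length, z through its thickness. May be absent.
- place_blue: The place for the blue bar, marked by a blue tile (28 by 34 mm) on the xylophone's far ledge, 75 mm out along x. Origin: the middle of the place, between the two ridges at the height of their tops; axes as the xylophone's. Which place has which colour changes from start to start.
- bar_blue: Loose blue painted aluminium xylophone bar, 110 x 24 x 8 mm, 65 g; origin at its centre, x along its length, z through its thickness. May be absent.
- place_black: The place for the black bar, marked by a black tile (28 by 34 mm) on the xylophone's far ledge, 75 mm out along x. Origin: the middle of the place, between the two ridges at the height of their tops; axes as the xylophone's. Which place has which colour changes from start to start.
- bar_black: Loose black painted aluminium xylophone bar, 104 x 24 x 8 mm, 65 g; origin at its centre, x along its length, z through its thickness. May be absent.
- place_pink: The place for the pink bar, marked by a pink tile (28 by 34 mm) on the xylophone's far ledge, 75 mm out along x. Origin: the middle of the place, between the two ridges at the height of their tops; axes as the xylophone's. Which place has which colour changes from start to start.
- bar_pink: Loose pink painted aluminium xylophone bar, 98 x 24 x 8 mm, 65 g; origin at its centre, x along its length, z through its thickness. May be absent.
- mallet_a: One of two like loose mallets, 45 g: square wooden stick, 12 x 12 mm, 170 mm long, black rubber ball head of 28 mm. Origin on the stick's axis near the balance point; x along the stick, which runs from x = -60 to +110 mm; the ball's centre is at x = -66 mm. Starts across the ridges, on the second place from the -y end.
- mallet_b: One of two like loose mallets, 45 g: square wooden stick, 12 x 12 mm, 170 mm long, black rubber ball head of 28 mm. Origin on the stick's axis near the balance point; x along the stick, which runs from x = -60 to +110 mm; the ball's centre is at x = -66 mm. Starts across the ridges, on the second place from the +y end.
- rest: Mallet rest, fixed: a dark wooden foot 120 (x) by 100 (y) by 10 mm with two lanes along x, at y = -33 and +33 mm; each lane is a pair of forked wooden posts at x = -45 and +45 mm. Origin: centre of its underside; z up.
- seat_1 (a point): Lane 1 of the mallet rest (y = -33 mm): midway between its two forks, at the height of their seats, 50 mm up; axes as the rest's. Each fork is 10 mm thick along x, its opening 21 mm wide at the seat and 31 mm between the prong tips, 71 mm up. A mallet at home lies along x, its stick's axis 6 mm above this point.
- seat_2 (a point): Lane 2 of the mallet rest (y = 33 mm): midway between its two forks, at the height of their seats, 50 mm up; axes as the rest's. Each fork is 10 mm thick along x, its opening 21 mm wide at the seat and 31 mm between the prong tips, 71 mm up. A mallet at home lies along x, its stick's axis 6 mm above this point.
- piggy_bank: White ceramic piggy bank, 125 mm long along its x, 100 wide, 120 high, loose; origin under its centre. Bystander.
- watering_can: Green plastic toy watering can, body 90 mm wide and 85 high, spout along its x to 115 mm out and 120 high; origin under the body's centre, loose. Bystander.
- train_engine: Wooden toy train engine, 125 mm long along its x, 62 wide, 92 high, loose; origin under its centre. Bystander.
There are look-alikes about, which are no part of the job. Of the things that look like the bar_red, take the one that is nearest to the robot's base at the start. Several things look just like the bar_black: the one meant starts farthest to the robot's left.

How it is judged (in metres and radians):
At the end, for the whole second after the job is handed in: Each bar there rests on both ridges at its colour's place: centre within 12 mm along x and y, 1 to 6.5 mm over them, flat within 0.06, aligned within 0.2 rad. Each mallet rests in its own lane's forks: within 30 mm along, 12 mm across, 2 to 12 mm above the seat, aligned within 0.2 rad (x of bar_red in the frame of place_red between -0.012 and 0.012 m and y of bar_red in the frame of place_red between -0.012 and 0.012 m and z of bar_red in the frame of place_red between 0.001 and 0.0065 m and angle between the x axis of bar_red and the x axis of place_red, either way round below 0.2 rad and angle between the z axis of bar_red and the z axis of place_red, either way round below 0.06 rad and linear speed of each of bar_red, bar_white, bar_green, bar_blue, bar_black, bar_pink below 0.02 m/s and x of bar_white in the frame of place_white between -0.012 and 0.012 m and y of bar_white in the frame of place_white between -0.012 and 0.012 m and z of bar_white in the frame of place_white between 0.001 and 0.0065 m and angle between the x axis of bar_white and the x axis of place_white, either way round below 0.2 rad and angle between the z axis of bar_white and the z axis of place_white, either way round below 0.06 rad and x of bar_green in the frame of place_green between -0.012 and 0.012 m and y of bar_green in the frame of place_green between -0.012 and 0.012 m and z of bar_green in the frame of place_green between 0.001 and 0.0065 m and angle between the x axis of bar_green and the x axis of place_green, either way round below 0.2 rad and angle between the z axis of bar_green and the z axis of place_green, either way round below 0.06 rad and x of bar_blue in the frame of place_blue between -0.012 and 0.012 m and y of bar_blue in the frame of place_blue between -0.012 and 0.012 m and z of bar_blue in the frame of place_blue between 0.001 and 0.0065 m and angle between the x axis of bar_blue and the x axis of place_blue, either way round below 0.2 rad and angle between the z axis of bar_blue and the z axis of place_blue, either way round below 0.06 rad and x of bar_black in the frame of place_black between -0.012 and 0.012 m and y of bar_black in the frame of place_black between -0.012 and 0.012 m and z of bar_black in the frame of place_black between 0.001 and 0.0065 m and angle between the x axis of bar_black and the x axis of place_black, either way round below 0.2 rad and angle between the z axis of bar_black and the z axis of place_black, either way round below 0.06 rad and x of bar_pink in the frame of place_pink between -0.012 and 0.012 m and y of bar_pink in the frame of place_pink between -0.012 and 0.012 m and z of bar_pink in the frame of place_pink between 0.001 and 0.0065 m and angle between the x axis of bar_pink and the x axis of place_pink, either way round below 0.2 rad and angle between the z axis of bar_pink and the z axis of place_pink, either way round below 0.06 rad and ((angle between the x axis of mallet_a and the x axis of seat_1, either way round below 0.2 rad and linear speed of each of mallet_a, mallet_b below 0.02 m/s and x of mallet_a in the frame of seat_1 between -0.03 and 0.03 m and y of mallet_a in the frame of seat_1 between -0.012 and 0.012 m and z of mallet_a in the frame of seat_1 between 0.002 and 0.012 m and angle between the x axis of mallet_b and the x axis of seat_2, either way round below 0.2 rad and x of mallet_b in the frame of seat_2 between -0.03 and 0.03 m and y of mallet_b in the frame of seat_2 between -0.012 and 0.012 m and z of mallet_b in the frame of seat_2 between 0.002 and 0.012 m) or (angle between the x axis of mallet_a and the x axis of seat_2, either way round below 0.2 rad and linear speed of each of mallet_a, mallet_b below 0.02 m/s and x of mallet_a in the frame of seat_2 between -0.03 and 0.03 m and y of mallet_a in the frame of seat_2 between -0.012 and 0.012 m and z of mallet_a in the frame of seat_2 between 0.002 and 0.012 m and angle between the x axis of mallet_b and the x axis of seat_1, either way round below 0.2 rad and x of mallet_b in the frame of seat_1 between -0.03 and 0.03 m and y of mallet_b in the frame of seat_1 between -0.012 and 0.012 m and z of mallet_b in the frame of seat_1 between 0.002 and 0.012 m))); the robot touches nothing.
It fails at once if the piggy bank is pushed more than 30 mm or tipped over (distance of piggy_bank from where it was at the start of the episode above 0.03 m or angle between piggy_bank's own z axis and vertical above 0.5 rad).
It fails at once if the watering can is pushed more than 30 mm or tipped over (distance of watering_can from where it was at the start of the episode above 0.03 m or angle between watering_can's own z axis and vertical above 0.5 rad).
It fails at once if the train engine is pushed more than 30 mm or tipped over (distance of train_engine from where it was at the start of the episode above 0.03 m or angle between train_engine's own z axis and vertical above 0.5 rad).
Of bar_red, bar_white, bar_green, bar_blue, bar_black, bar_pink only 4 to 6 are there at a start; the rules pass over those that are not, and their reading is None.
At some moment in a run one of bar_red, bar_white, bar_green, bar_blue, bar_black, bar_pink, mallet_a, mallet_b may be knocked a few centimetres aside while the robot is not near it.
Once in a run the grip may slacken for a moment while it holds something.
It also fails if it takes over 210 s, if anything falls off the work surface, if the arm or the gripper's body presses on something with over 40 N, if the wrist force passes 120 N, or if a joint passes its speed limit or range.

ROBOT

A 6-joint arm with a two-finger parallel gripper is mounted at the origin on the work surface. World frame = base frame: x ahead of the robot, y to its left, z up, the work surface at z = 0. Lengths are in m, angles in degrees, forces in N, time in s.
With the tool pointing down it reaches from about 0.325 to 0.9 m from the base axis. Payload 6.1 kg.
Tool frame: the origin (TCP) lies at the very end of the fingers, on their centre line; the grasp point (between the pads) lies 19 mm behind it (robot.pinch_z is the distance from the TCP to the grasp point, in m); z points along the fingers, y is the line along which they close (so a half turn about z gives the same grasp; the last joint's range is limited). The gripper opens to 87 mm and grips with 3 to 60 N. Pads are 19 mm wide; open, the fingers measure 117 mm over their backs; the gripper's body (75 mm by 190 mm) begins 51 mm behind the grasp point.
Start: joints at [56.889, 12.628, 87.462, -0, 79.91, -7.225], TCP at [0.273, 0.562, 0.223] pointing down, gripper open.
Joint ranges: [-170.65, 170.65], [-52.31, 119.04], [5.05, 147.46], [-71.25, 251.25], [11.57, 151.72], [-153.62, 153.62]. Speed limits (degrees/s): [147.25, 147.25, 172.46, 180, 180, 180].

INTERFACE

Orientations are given as a 3x3 rotation matrix whose columns are the frame's x, y, z axes.
In Python, from station import robot gives the robot as it stands.
- The arm moves only by the shell command python3 -m handwheel 'ROWS' [OPENING] [FORCE]. ROWS is a JSON object of lists of equal length, an entry for each row: "travel": the shift along the tool's x, y, z each as a share of 0.25 m, from -1 to 1, a list of three; "rot": the turn, a rotation vector about the tool's x, y, z each as a share of 1.5 rad, from -1 to 1, a list of three. A call has 1 to 20 rows; each row shifts and turns the commanded pose from where the row before left it, along the tool's axes as they then stand; what a row does not reach is not made up. A row lasts 1/10 s, in which the tool goes at most 50 mm and 8.59 degrees, less where a joint would pass 70% of its speed; a pose out of reach is approached as far as the arm can. A call with a number of a shift or a turn outside -1 to 1 is refused whole. A call with a gripper value outside its range is refused whole. OPENING is the opening, from -1 (shut) to 1 (fully open), set as the call begins (- or left out, the last holds). The fingers move at their own pace and stop on an object; FORCE is the grip in N (left out, the last holds). Time passes only in rows, so rows that do not move let the fingers close. It gives the time, the measured TCP pose, the force, the opening and the grip force at its end, in the units of the state.
- robot.state(): the state, without advancing time (a new reading comes with each control period).
- robot.get_image(name): name is "scene" or "top"; returns (picture, depth): 480x640x3 uint8, blue, green, red; 480x640 float32, m along the optical axis (not along the pixel's ray), 0 where there is no reading.
- robot.camera_model(name): a dict with "mtx" (3x3 intrinsics, pixels), "D" ([k1, k2, p1, p2, k3] as OpenCV has them; the pictures are not rectified), "extrinsics" (4x4, takes a point from world to camera coordinates). Camera axes: x right, y up, looking along -z (the intrinsics and any distortion apply to the point x, -y, -z); pixel columns grow to the right and rows downward; lengths in m; the calibration is good to about 2 mm. A picture is of the moment at which its call begins. camera_model takes no time and is no camera call.
- robot.finish_job(): hands the job in; it is judged then, once.
The state is a dict: "clock": time; "joints": joint angles; "joint_velocities": joint speeds; "joint_torque": joint torques, N m; "tcp_pos": TCP position; "ee_rot": TCP orientation; "wrist_force": force on the tool from outside, world axes, zero at the start; "ft_torque": the same for the moment, N m; "opening": opening from 0.0 (shut) to 1.0 (fully open); "grip_force": force on a finger pad.
Only numpy, scipy, OpenCV 4.12 (cv2) and the standard library are available. Lean on these libraries where they do the work, as an engineer would, in place of code of your own. Each camera call takes 0.05 s, during which the arm holds its last target. There are 200 camera calls.

## Working session

There is one attempt and no reset: what is moved stays moved. The work goes in short steps, Python scripts to look and compute and a shell command to move; the robot and the scene stay as the last step left them, time stands still between calls to the robot, and variables do not carry over. Pictures are saved under pics/ and viewed, at most 14 in all, crops included, and the job is handed in when it is done.

```bash
mkdir -p pics; ls
python3 - <<'E'
from station import robot
import cv2,numpy as np
s=robot.state();print(s)
for n in("scene","top"):
    i,d=robot.get_image(n);cv2.imwrite(f"pics/{n}0.png",i);np.savez(f"{n}0.npz",i=i,d=d)
    print(robot.camera_model(n))
E
```

```text
pics
{'clock': 0.0, 'joints': array([ 5.68877269e+01,  1.26741812e+01,  8.75254057e+01, -9.11487835e-04,
        7.99114821e+01, -7.22532871e+00]), 'joint_velocities': array([ 0.01575726,  0.17973482, -0.0837137 , -0.0424213 , -0.06633696,
       -0.05836585]), 'joint_torque': array([-2.72821399e-04, -4.94622409e+01, -3.87373066e+01,  6.98683527e-02,
        5.75256930e-02, -1.28341289e-04]), 'tcp_pos': array([0.27254075, 0.56175305, 0.22145206]), 'ee_rot': array([[-8.99658391e-01,  4.36593273e-01, -1.04585750e-03],
       [ 4.36594466e-01,  8.99656939e-01, -1.63226232e-03],
       [ 2.28278210e-04, -1.92509409e-03, -9.99998121e-01]]), 'wrist_force': array([-0.41103978,  0.19583746,  0.31514884]), 'ft_torque': array([-0.04259907,  0.03645568,  0.02195452]), 'grip_force': 0.0, 'opening': 1.0020615230338836}
{'mtx': array([[456.21614255,   0.        , 324.57737743],
       [  0.        , 456.21614255, 233.72435909],
       [  0.        ,   0.        ,   1.        ]]), 'D': array([-0.00024857,  0.        ,  0.        ,  0.        ,  0.        ]), 'extrinsics': array([[-0.34797308,  0.93741211, -0.01316341,  0.24861536],
       [-0.75903347, -0.27346116,  0.590836  ,  0.43539139],
       [ 0.55025714,  0.21558649,  0.80668429, -1.38743613],
       [ 0.        ,  0.        ,  0.        ,  1.        ]])}
{'mtx': array([[489.2826083 ,   0.        , 332.48155289],
       [  0.        , 489.2826083 , 240.33380116],
       [  0.        ,   0.        ,   1.        ]]), 'D': array([-0.0245129,  0.       ,  0.       ,  0.       ,  0.       ]), 'extrinsics': array([[ 0.02586175, -0.99966478, -0.00122244, -0.04561319],
       [ 0.98195946,  0.02517454,  0.18740826, -0.64841002],
       [-0.18731466, -0.00604709,  0.98228135, -0.96864499],
       [ 0.        ,  0.        ,  0.        ,  1.        ]])}
```

View pics/top0.png

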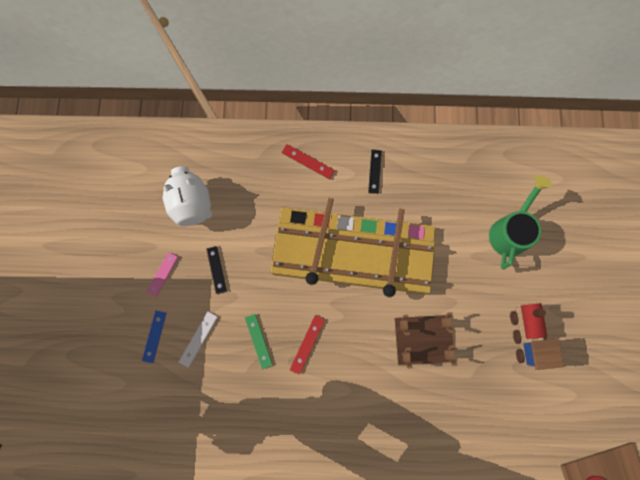

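View pics/scene0.png

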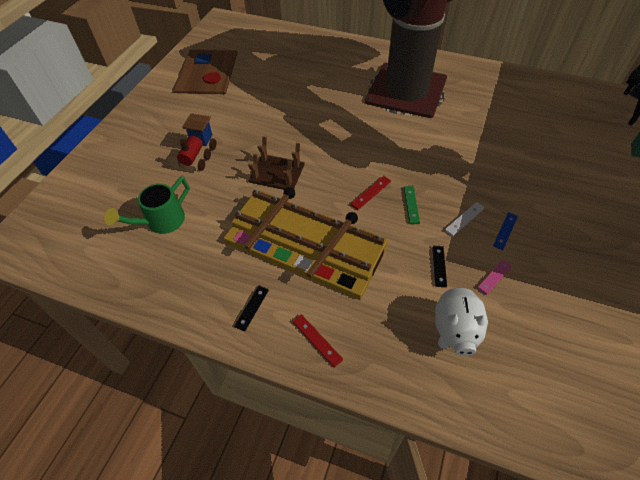

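The top view shows all six bars: red (307,344), green (258,341), white (198,340), blue (154,337), pink (163,273) and black (216,270). The look-alikes are at (308,162) and (375,172). The tiles run left to right black, red, white, green, blue, pink. The rest is at (425,340).

```bash
cat > vis.py <<'E'
import numpy as np,cv2
from station import robot
def cloud(n,d):
    m=robot.camera_model(n);h,w=d.shape
    u,v=np.meshgrid(np.arange(w),np.arange(h))
    p=cv2.undistortPoints(np.stack([u,v],-1).reshape(-1,1,2).astype(float),m["mtx"],m["D"]).reshape(h,w,2)
    c=np.dstack([p[...,0]*d,-p[...,1]*d,-d,np.ones_like(d)])
    return (c@np.linalg.inv(m["extrinsics"]).T)[...,:3]
def plane(n,px,z):
    m=robot.camera_model(n);E=np.linalg.inv(m["extrinsics"])
    p=cv2.undistortPoints(np.array(px,float).reshape(-1,1,2),m["mtx"],m["D"]).reshape(-1,2)
    r=np.c_[p[:,0],-p[:,1],-np.ones(len(p))]@E[:3,:3].T;o=E[:3,3]
    return o+r*((z-o[2])/r[:,2])[:,None]
def proj(n,P):
    m=robot.camera_model(n);P=np.atleast_2d(P);c=np.c_[P,np.ones(len(P))]@m["extrinsics"].T
    return cv2.projectPoints(np.c_[c[:,0],-c[:,1],-c[:,2]],np.zeros(3),np.zeros(3),m["mtx"],m["D"])[0].reshape(-1,2)
def rect(P):
    (c,s,a)=cv2.minAreaRect(P[:,:2].astype(np.float32))
    if s[0]<s[1]: a+=90;s=s[::-1]
    return np.round([*c,a%180,*s],4)
E
python3 - <<'E'
from vis import *
f=np.load("top0.npz");i,d=f["i"],f["d"];C=cloud("top",d);z=C[...,2]
print("table z",np.median(z[380:400,300:380]))
for nm,(u,v) in dict(red=(307,344),green=(258,341),white=(198,340),blue=(154,337),pink=(163,273),black=(216,270)).items():
    m=(z[v-45:v+45,u-35:u+35]>0.0045)&(z[v-45:v+45,u-35:u+35]<.03)
    n,L,st,ce=cv2.connectedComponentsWithStats(m.astype(np.uint8))
    l=L[45,35]; 
    ys,xs=np.nonzero(L==l)
    P=plane("top",np.c_[xs+u-35,ys+v-45],0.008);print(nm,l,len(xs),rect(P),np.median(z[ys+v-45,xs+u-35]).round(4))
hsv=cv2.cvtColor(i,cv2.COLOR_BGR2HSV)
m=(z>.034)&(z<.046);m[:200]=0;m[300:]=0;m[:,:260]=0;m[:,450:]=0
n,L,st,ce=cv2.connectedComponentsWithStats(m.astype(np.uint8));print(st)
P=C[m];print("deck",rect(P),np.median(P[:,2]))
for nm,u,v in(("black",298,217),("red",319,220),("white",346,224),("green",369,227),("blue",391,229),("pink",416,233)):
    print(nm,C[v,u].round(4))
b=np.hstack([cv2.resize(i[190:310,255:455],(800,480))]);cv2.imwrite("pics/x.png",b)
cv2.imwrite("pics/r.png",cv2.resize(i[300:380,380:480],(800,600),interpolation=cv2.INTER_CUBIC))
# heights picture rest
m=(z[300:380,380:480]>.004);m2=(z[300:380,380:480]<.014)&m
ys,xs=np.nonzero(m2);print("rest foot",rect(C[300:380,380:480][m2]))
m3=z[300:380,380:480]>.06
n,L,st,ce=cv2.connectedComponentsWithStats(m3.astype(np.uint8))
for k in range(1,n):
    Q=C[300:380,380:480][L==k];print(len(Q),Q.mean(0).round(4),Q[:,2].max())
E
```

```text
table z 0.0003717301234553716
red 14 681 [4.318000e-01 2.230000e-02 1.567644e+02 1.309000e-01 2.720000e-02] 0.0081
green 13 610 [ 0.4361  0.1261 21.5431  0.1159  0.0269] 0.0082
white 17 636 [4.385000e-01 2.558000e-01 1.534146e+02 1.202000e-01 2.850000e-02] 0.0083
blue 19 596 [4.400000e-01 3.480000e-01 1.691359e+02 1.089000e-01 2.780000e-02] 0.0084
pink 25 477 [5.748000e-01 3.431000e-01 1.571463e+02 9.830000e-02 2.610000e-02] 0.0084
black 18 504 [ 0.5883  0.2262 15.9876  0.1035  0.0247] 0.0083
[[     0      0    640    480 301168]
 [   271    223     50     55   1672]
 [   326    229     69     13    324]
 [   318    238     75     38   2042]
 [   400    238     35     12    170]
 [   395    248     39     35   1062]
 [   316    272     72     16    497]
 [   393    282     38     11    265]]
deck [ 6.18900e-01 -7.33000e-02  8.42391e+01  3.42800e-01  1.12900e-01] 0.03993167527527941
black [0.7062 0.0484 0.0268]
red [0.7006 0.0021 0.0269]
white [ 0.6933 -0.0574  0.026 ]
green [ 0.6884 -0.108   0.0234]
blue [ 0.6851 -0.1563  0.024 ]
pink [ 0.6778 -0.2114  0.0224]
rest foot [ 0.4495 -0.2
[... 1173 characters left out ...]
88 -0.1862  0.0689] 0.07353331009868402
1 [ 0.4565 -0.0351  1.0729] 1.0729435435780075
1 [ 0.4565 -0.0351  1.0729] 1.0729435435780075
1 [ 0.4565 -0.0351  1.0729] 1.0729435435780075
1 [ 0.4565 -0.0351  1.0729] 1.0729435435780075
28 [ 0.4046 -0.2787  0.0682] 0.07318222836664512
1 [ 0.4565 -0.0351  1.0729] 1.0729435435780075
26 [ 0.3985 -0.183   0.1066] 1.0729435435780075
1 [ 0.4565 -0.0351  1.0729] 1.0729435435780075
1 [ 0.4565 -0.0351  1.0729] 1.0729435435780075
1 [ 0.4565 -0.0351  1.0729] 1.0729435435780075
1 [ 0.4565 -0.0351  1.0729] 1.0729435435780075
1 [ 0.4565 -0.0351  1.0729] 1.0729435435780075
1 [ 0.4565 -0.0351  1.0729] 1.0729435435780075
1 [ 0.4565 -0.0351  1.0729] 1.0729435435780075
```

View pics/x.png

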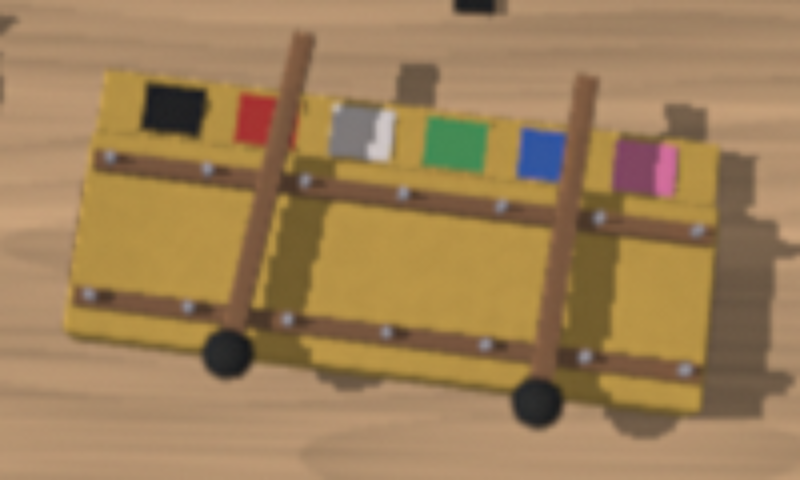

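View pics/r.png

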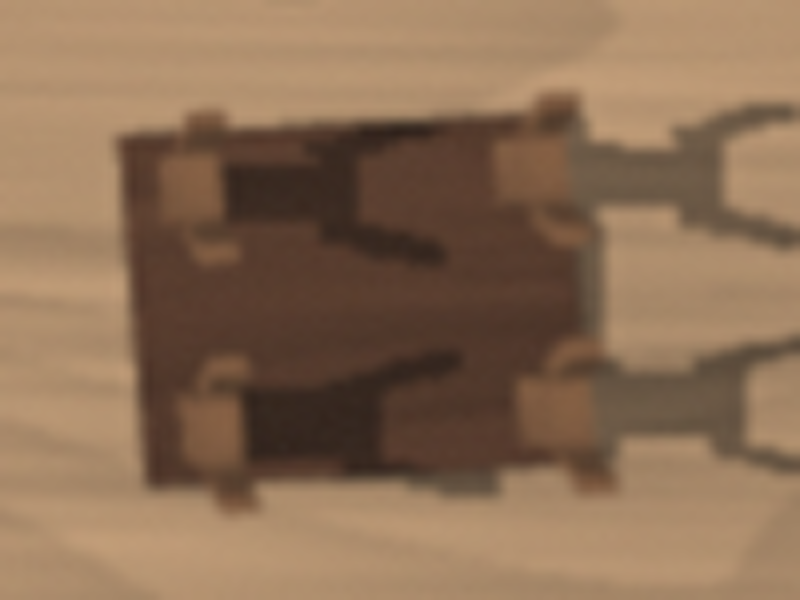

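The crops confirm the tile order and show both mallets with their heads on the near side. Next I measure the mallets and the rest.

```bash
cat > plan.py <<'E'
import sys,numpy as np
from station import robot
# usage: plan.py x y z phi [x y z phi ...] : turn first, then travel (shares), TCP tool-down
s=robot.state();p=s["tcp_pos"];y=s["ee_rot"][:,1];phi=np.degrees(np.arctan2(y[1],y[0]))
print("at",p.round(4),"phi",phi.round(2),"open",round(s["opening"]*87,1),"grip",round(s["grip_force"],1),"t",s["clock"],"tiltz",s["ee_rot"][:2,2].round(4))
a=[float(v) for v in sys.argv[1:]]
for k in range(0,len(a),4):
    q,f=np.array(a[k:k+3]),a[k+3]
    d=q-p;r=np.radians(f)
    print("rotz",np.round(-np.radians(f-phi)/1.5,4),"travel",np.round([(-np.sin(r)*d[0]+np.cos(r)*d[1])*4,(np.cos(r)*d[0]+np.sin(r)*d[1])*4,-d[2]*4],4))
    p,phi=q,f
E
cat > mal.py <<'E'
from vis import *
def mallets(i,C):
    z=C[...,2];m=(z>.060)&(z<.08);m[:190]=0;m[310:]=0;m[:,:260]=0;m[:,450:]=0
    n,L,st,ce=cv2.connectedComponentsWithStats(m.astype(np.uint8),connectivity=8)
    for k in range(1,n):
        if st[k,4]<80: continue
        ys,xs=np.nonzero(L==k);P=plane("top",np.c_[xs,ys],.066);dark=i[ys,xs].max(1)<60
        w=P[~dark,:2];c,vec=cv2.PCACompute(w.astype(np.float32),None)
        t=(w-c)@vec[0];v=vec[0]*np.sign(vec[0][0]);t=(w-c)@v
        print("stick c",c.round(4),"ang",np.degrees(np.arctan2(v[1],v[0])).round(2),"far end",(c+v*t.max()).round(4),"near",(c+v*t.min()).round(4),"origin",(c+v*(t.max()-.110)).round(4),"ball",P[dark].mean(0).round(4) if dark.any() else None)
E
python3 - <<'E'
from mal import *
f=np.load("top0.npz");i,d=f["i"],f["d"];C=cloud("top",d);mallets(i,C)
P=plane("top",[(395,318.3),(451.9,314.9),(455,362),(398.75,364.9)],.01)[:,:2];print(P.round(4),P.mean(0).round(4))
z=C[...,2]
m=(z>.006)&(z<.014);m[:310]=0;m[372:]=0;m[:,:388]=0;m[:,462:]=0
sel=np.zeros_like(m);hsv=cv2.cvtColor(i,cv2.COLOR_BGR2HSV)
n,L,st,ce=cv2.connectedComponentsWithStats(m.astype(np.uint8));k=1+st[1:,4].argmax();print(st[k],rect(C[L==k]))
# xylophone: refine by pins z>.06 excluded; fit deck+tile residuals
X=np.array([.6189,-.0733]);a=np.radians(-5.76);R=np.array([[np.cos(a),-np.sin(a)],[np.sin(a),np.cos(a)]])
for nm,y in zip("black red white green blue pink".split(),(130,78,26,-26,-78,-130)):
    print(nm,(X+R@[0,y/1000]).round(4))
v=i.copy()
for q in (-156,-104,-52,0,52,104,156):
  for x in(-37,37):
    u=proj("top",[*(X+R@[x/1000,q/1000]),.064])[0];cv2.drawMarker(v,tuple(int(round(t)) for t in u),(255,0,255),0,3)
cv2.imwrite("pics/o.png",cv2.resize(v[190:310,255:455],(800,480),interpolation=cv2.INTER_NEAREST))
E
python3 plan.py .5 .3 .25 90
```

```text
stick c [[ 0.6527 -0.0048]] ang -11.62 far end [[ 0.7403 -0.0228]] near [[0.5553 0.0153]] origin [[ 6.326e-01 -6.000e-04]] ball [0.5683 0.0118 0.066 ]
stick c [[ 0.6323 -0.1607]] ang -8.57 far end [[ 0.7208 -0.174 ]] near [[ 0.5331 -0.1457]] origin [[ 0.612  -0.1576]] ball [ 0.5474 -0.148   0.066 ]
[[ 0.4921 -0.1673]
 [ 0.5024 -0.2898]
 [ 0.4037 -0.2947]
 [ 0.3949 -0.1755]] [ 0.4483 -0.2318]
[ 395  315   58   51 2130] [ 0.4485 -0.2298 95.0947  0.1203  0.1001]
black [0.6319 0.056 ]
red [0.6267 0.0043]
white [ 0.6215 -0.0474]
green [ 0.6163 -0.0992]
blue [ 0.6111 -0.1509]
pink [ 0.6059 -0.2026]
at [0.2726 0.5618 0.2215] phi 64.11 open 86.9 grip 0.0 t 0.1 tiltz [-0.001  -0.0015]
rotz -0.3013 travel [-0.9097 -1.0472 -0.1139]
```

View pics/o.png

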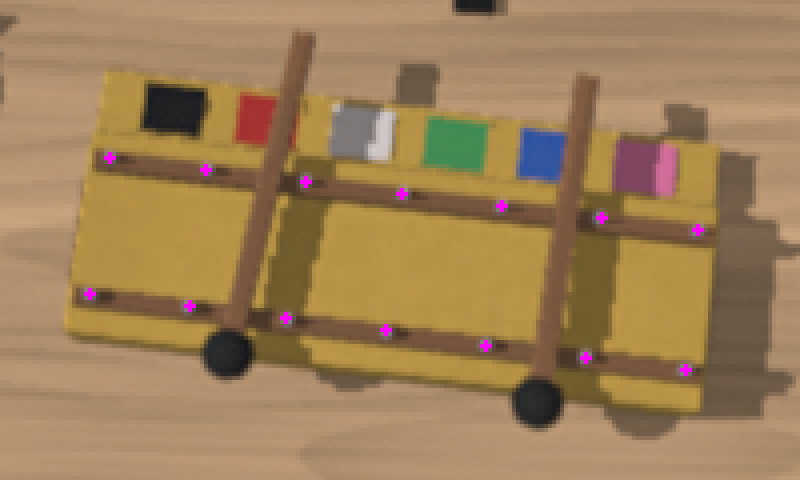

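The overlaid pin markers land on the pins, so the xylophone pose is good. Now the first mallet, on the red place.

```bash
python3 plan.py .6326 -.0006 .15 78.4 .6326 -.0006 .046 78.4
```

```text
at [0.2726 0.5618 0.2215] phi 64.11 open 86.9 grip 0.0 t 0.1 tiltz [-0.001  -0.0015]
rotz -0.1663 travel [-1.8631 -1.9141  0.2861]
rotz -0.0 travel [0.    0.    0.416]
```

```bash
python3 -m handwheel '{"travel":[[0,0,0],[0,0,0],[-0.1164,-0.1196,0.0179],[-0.1164,-0.1196,0.0179],[-0.1164,-0.1196,0.0179],[-0.1164,-0.1196,0.0179],[-0.1164,-0.1196,0.0179],[-0.1164,-0.1196,0.0179],[-0.1164,-0.1196,0.0179],[-0.1164,-0.1196,0.0179],[-0.1164,-0.1196,0.0179],[-0.1164,-0.1196,0.0179],[-0.1164,-0.1196,0.0179],[-0.1164,-0.1196,0.0179],[-0.1164,-0.1196,0.0179],[-0.1164,-0.1196,0.0179],[-0.1164,-0.1196,0.0179],[-0.1164,-0.1196,0.0179],[0,0,0],[0,0,0]],"rot":[[0,0,-0.0832],[0,0,-0.0832],[0,0,0],[0,0,0],[0,0,0],[0,0,0],[0,0,0],[0,0,0],[0,0,0],[0,0,0],[0,0,0],[0,0,0],[0,0,0],[0,0,0],[0,0,0],[0,0,0],[0,0,0],[0,0,0],[0,0,0],[0,0,0]]}' 0.03 30; python3 plan.py .6326 -.0006 .046 78.4
```

```text
clock: 2.1
tcp_pos: [0.6325, -0.0007, 0.1499]
ee_rot: [[-0.979, 0.203, -0.002], [0.203, 0.979, 0.001], [0.002, 0.0, -1.0]]
wrist_force: [-0.2, 0.3, 0.4]
opening: 0.516
grip_force: 0.0
at [ 0.6325 -0.0007  0.1499] phi 78.3 open 44.9 grip 0.0 t 2.1 tiltz [-0.002   0.0006]
rotz -0.0012 travel [-4.000e-04  3.000e-04  4.155e-01]
```

```bash
python3 -m handwheel '{"travel":[[0,0,0.08],[0,0,0.08],[0,0,0.08],[0,0,0.08],[0,0,0.06],[0,0,0.036],[0,0,0],[0,0,0]]}'; python3 -m handwheel '{"travel":[[0,0,0],[0,0,0],[0,0,0],[0,0,0],[0,0,0],[0,0,0],[0,0,-0.04],[0,0,-0.06],[0,0,-0.08]]}' -1 30
python3 plan.py .6326 -.0006 .165 5.1 .4814 -.2269 .165 5.1 .4814 -.2269 .049 5.1
```

```text
at [ 0.6325 -0.0007  0.1499] phi 78.3 open 44.9 grip 0.0 t 2.1 tiltz [-0.002   0.0006]
rotz 0.8517 travel [ 0.0002  0.0005 -0.0605]
rotz -0.0 travel [-0.8479 -0.6829 -0.    ]
rotz -0.0 travel [0.    0.    0.464]schema error: expected keys travel, rot
schema error: expected keys travel, rot
```

```bash
python3 -m handwheel '{"travel":[[0,0,0.08],[0,0,0.08],[0,0,0.08],[0,0,0.08],[0,0,0.06],[0,0,0.036],[0,0,0],[0,0,0]],"rot":[[0,0,0],[0,0,0],[0,0,0],[0,0,0],[0,0,0],[0,0,0],[0,0,0],[0,0,0]]}'; python3 -m handwheel '{"travel":[[0,0,0],[0,0,0],[0,0,0],[0,0,0],[0,0,0],[0,0,0],[0,0,-0.04],[0,0,-0.06],[0,0,-0.08]],"rot":[[0,0,0],[0,0,0],[0,0,0],[0,0,0],[0,0,0],[0,0,0],[0,0,0],[0,0,0],[0,0,0]]}' -1 30
python3 plan.py .6326 -.0006 .165 5.1 .4814 -.2269 .165 5.1 .4814 -.2269 .049 5.1
```

```text
clock: 2.9
tcp_pos: [0.6333, 0.0004, 0.0476]
ee_rot: [[-0.98, 0.2, 0.001], [0.2, 0.98, -0.0], [-0.001, 0.0, -1.0]]
wrist_force: [0.2, 0.0, 0.5]
opening: 0.517
grip_force: 0.0
clock: 3.8
tcp_pos: [0.6324, 0.0002, 0.0926]
ee_rot: [[-0.98, 0.201, -0.001], [0.201, 0.98, 0.0], [0.001, -0.0, -1.0]]
wrist_force: [0.4, -0.0, -1.1]
opening: 0.134
grip_force: 30.0
at [6.324e-01 2.000e-04 9.260e-02] phi 78.41 open 11.6 grip 30.0 t 3.8 tiltz [-0.0012  0.0002]
rotz 0.8531 travel [-0.0033  0.0004 -0.2895]
rotz -0.0 travel [-0.8479 -0.6829 -0.    ]
rotz -0.0 travel [0.    0.    0.464]
```

```bash
python3 -m handwheel '{"travel":[[0,0,-0.0322],[0,0,-0.0322],[0,0,-0.0322],[0,0,-0.0322],[0,0,-0.0322],[0,0,-0.0322],[0,0,-0.0322],[0,0,-0.0322],[0,0,-0.0322],[-0.0942,-0.0759,0],[-0.0942,-0.0759,0],[-0.0942,-0.0759,0],[-0.0942,-0.0759,0],[-0.0942,-0.0759,0],[-0.0942,-0.0759,0],[-0.0942,-0.0759,0],[-0.0942,-0.0759,0],[-0.0942,-0.0759,0],[0,0,0],[0,0,0]],"rot":[[0,0,0.0948],[0,0,0.0948],[0,0,0.0948],[0,0,0.0948],[0,0,0.0948],[0,0,0.0948],[0,0,0.0948],[0,0,0.0948],[0,0,0.0948],[0,0,0],[0,0,0],[0,0,0],[0,0,0],[0,0,0],[0,0,0],[0,0,0],[0,0,0],[0,0,0],[0,0,0],[0,0,0]]}' ; python3 plan.py .4814 -.2269 .044 5.1
python3 - <<'E'
from vis import *
i,d=robot.get_image("top");cv2.imwrite("pics/c1.png",i);i,d=robot.get_image("scene");cv2.imwrite("pics/c1s.png",cv2.resize(i[60:260,180:440],(780,600)))
E
```

```text
clock: 5.8
tcp_pos: [0.4818, -0.2267, 0.1657]
ee_rot: [[-0.087, 0.996, 0.002], [0.996, 0.087, -0.001], [-0.001, 0.002, -1.0]]
wrist_force: [-1.0, -0.1, -1.0]
opening: 0.133
grip_force: 30.0
at [ 0.4818 -0.2267  0.1657] phi 4.99 open 11.6 grip 30.0 t 5.8 tiltz [ 0.0017 -0.0005]
rotz -0.0013 travel [-0.0008 -0.0018  0.4868]
```

View pics/c1s.png

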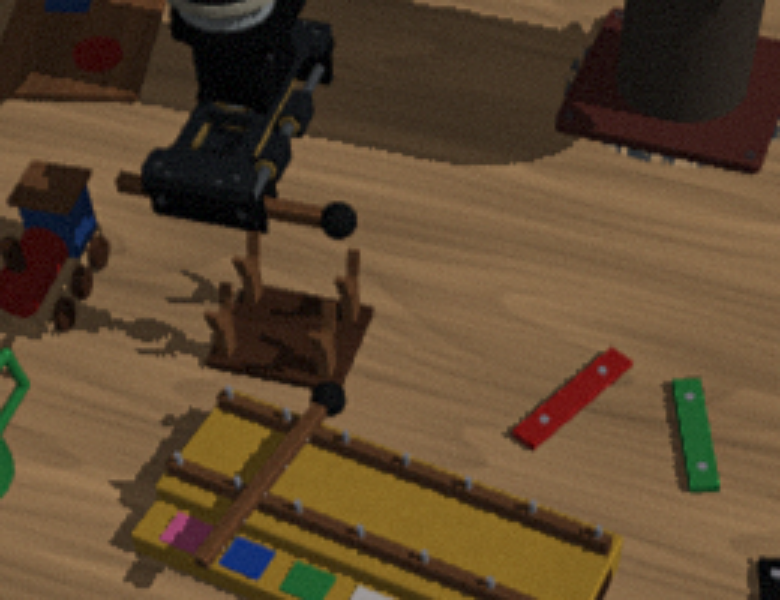

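The mallet is held level over the far lane, so I lower and release it.

```bash
python3 -m handwheel '{"travel":[[0,0,0.08],[0,0,0.08],[0,0,0.08],[0,0,0.08],[0,0,0.07],[0,0,0.05],[0,0,0.03],[0,0,0.017],[0,0,0],[0,0,0],[0,0,0]],"rot":[[0,0,0],[0,0,0],[0,0,0],[0,0,0],[0,0,0],[0,0,0],[0,0,0],[0,0,0],[0,0,0],[0,0,0],[0,0,0]]}'; python3 plan.py;  python3 -m handwheel '{"travel":[[0,0,0],[0,0,0],[0,0,0],[0,0,0],[0,0,-0.04],[0,0,-0.08],[0,0,-0.1],[0,0,-0.1],[0,0,-0.1],[0,0,0],[0,0,0]],"rot":[[0,0,0],[0,0,0],[0,0,0],[0,0,0],[0,0,0],[0,0,0],[0,0,0],[0,0,0],[0,0,0],[0,0,0],[0,0,0]]}' -0.4
cat > look.py <<'E'
import sys
from mal import *
i,d=robot.get_image("top");cv2.imwrite(f"pics/{sys.argv[1]}.png",i);C=cloud("top",d);z=C[...,2];np.savez("last.npz",i=i,d=d)
def comp(m,amin,amax,zz,lab):
    n,L,st,ce=cv2.connectedComponentsWithStats(m.astype(np.uint8))
    for k in range(1,n):
        if amin<st[k,4]<amax:
            ys,xs=np.nonzero(L==k);P=plane("top",np.c_[xs,ys],zz);print(lab,"px",ce[k].round(),rect(P),"bgr",np.median(i[ys,xs],0),"z",np.median(z[ys,xs]).round(4))
m=(z>.0045)&(z<.03);m[:240]=0;m[400:]=0;m[:,330:]=0;m[:,:100]=0
comp(m,250,900,.008,"table")
m=(z>.0575)&(z<.0635);m[:200]=0;m[300:]=0;m[:,:260]=0;m[:,450:]=0
comp(m,250,900,.062,"laid")
mallets(i,C)
m=(z>.0525)&(z<.0645);m[:300]=0;m[372:]=0;m[:,:370]=0;m[:,475:]=0
comp(m,100,900,.062,"rest")
E
python3 look.py l1;python3 plan.py  .612 -.1576 .16 81.4 .612 -.1576 .046 81.4
```

```text
clock: 7.0
tcp_pos: [0.4821, -0.2264, 0.0432]
ee_rot: [[-0.089, 0.996, 0.001], [0.996, 0.089, -0.001], [-0.001, 0.001, -1.0]]
wrist_force: [0.5, 0.1, -0.2]
opening: 0.135
grip_force: 30.0
at [ 0.4821 -0.2264  0.0432] phi 5.09 open 11.7 grip 30.0 t 7.0 tiltz [ 0.0009 -0.0006]
clock: 8.1
tcp_pos: [0.482, -0.2264, 0.1486]
ee_rot: [[-0.089, 0.996, 0.002], [0.996, 0.089, -0.001], [-0.001, 0.001, -1.0]]
wrist_force: [0.3, -0.0, -0.2]
opening: 0.296
grip_force: 0.0
table px [216. 270.] [ 0.5853  0.2255 16.235   0.1099  0.0254] bgr [38. 36. 37.] z 0.0082
table px [162. 274.] [5.746000e-01 3.434000e-01 1.559641e+02 9.730000e-02 2.750000e-02] bgr [149.  108.5 198.5] z 0.0085
table px [154. 337.] [4.402000e-01 3.489000e-01 1.708083e+02 1.086000e-01 2.780000e-02] bgr [106.  60.  38.] z 0.0085
table px [197. 339.] [4.376000e-01 2.539000e-01 1.521987e+02 1.203000e-01 2.690000e-02] bgr [130. 130. 135.] z 0.0083
table px [258. 341.] [ 0.4368  0.1241 21.7565  0.1159  0.0255] bgr [ 94. 152.  76.] z 0.0081
table px [307. 345.] [4.32200e-01 2.03000e-02 1.58619e+02 1.28400e-01 2.73000e-02] bgr [ 57.  60. 180.] z 0.008
stick c [[ 0.6318 -0.1606]] ang -8.51 far end [[ 0.7208 -0.1739]] near [[ 0.5331 -0.1458]] origin [[ 0.612  -0.1576]] ball [ 0.5473 -0.148   0.066 ]
rest px [411. 325.] [ 4.76000e-01 -1.93400e-01  8.93098e+01  5.72000e-02  2.17000e-02] bgr [ 67.  93. 129.] z 0.0617
at [ 0.4813 -0.2259  0.1474] phi 5.09 open 25.8 grip 0.0 t 8.15 tiltz [-0.0003  0.0002]
rotz -0.8879 travel [-0.476   0.3484 -0.0504]
rotz -0.0 travel [0.    0.    0.456]
```

```bash
python3 -m handwheel '{"travel":[[0,0,-0.0056],[0,0,-0.0056],[0,0,-0.0056],[0,0,-0.0056],[0,0,-0.0056],[0,0,-0.0056],[0,0,-0.0056],[0,0,-0.0056],[0,0,-0.0056],[-0.0595,0.04355,0],[-0.0595,0.04355,0],[-0.0595,0.04355,0],[-0.0595,0.04355,0],[-0.0595,0.04355,0],[-0.0595,0.04355,0],[-0.0595,0.04355,0],[-0.0595,0.04355,0],[0,0,0.02],[0,0,0],[0,0,0]],"rot":[[0,0,-0.0987],[0,0,-0.0987],[0,0,-0.0987],[0,0,-0.0987],[0,0,-0.0987],[0,0,-0.0987],[0,0,-0.0987],[0,0,-0.0987],[0,0,-0.0987],[0,0,0],[0,0,0],[0,0,0],[0,0,0],[0,0,0],[0,0,0],[0,0,0],[0,0,0],[0,0,0],[0,0,0],[0,0,0]]}' 0.03; python3 plan.py  .612 -.1576 .046 81.4;python3 look.py l2
```

```text
clock: 10.15
tcp_pos: [0.6112, -0.1576, 0.154]
ee_rot: [[-0.989, 0.149, -0.002], [0.149, 0.989, 0.001], [0.002, 0.0, -1.0]]
wrist_force: [0.0, -0.2, 0.6]
opening: 0.516
grip_force: 0.0
at [ 0.6112 -0.1576  0.154 ] phi 81.42 open 44.9 grip 0.0 t 10.15 tiltz [-0.0023  0.0007]
rotz 0.0002 travel [-0.0033  0.0006  0.432 ]
table px [216. 270.] [ 0.5879  0.2261 15.017   0.1045  0.0259] bgr [41. 40. 40.] z 0.0083
table px [162. 274.] [5.746000e-01 3.440000e-01 1.612833e+02 9.840000e-02 3.220000e-02] bgr [161.  120.5 215. ] z 0.0082
table px [154. 337.] [4.401000e-01 3.485000e-01 1.687985e+02 1.090000e-01 2.700000e-02] bgr [114.  65.  41.] z 0.0084
table px [198. 339.] [4.381000e-01 2.550000e-01 1.525042e+02 1.201000e-01 2.680000e-02] bgr [140. 140. 145.] z 0.0081
table px [258. 341.] [ 0.4367  0.1253 22.116   0.1166  0.0286] bgr [101. 163.  82.] z 0.0083
table px [307. 345.] [4.315000e-01 1.870000e-02 1.584409e+02 1.281000e-01 3.050000e-02] bgr [ 62.  64. 194.] z 0.0081
stick c [[ 0.5737 -0.1519]] ang -8.62 far end [[ 0.6054 -0.1567]] near [[ 0.5331 -0.1457]] origin [[ 0.4966 -0.1402]] ball [ 0.5473 -0.1479  0.066 ]
```

```bash
python3 -m handwheel '{"travel":[[0,0,0.08],[0,0,0.08],[0,0,0.08],[0,0,0.08],[0,0,0.07],[0,0,0.042],[0,0,0],[0,0,0]],"rot":[[0,0,0],[0,0,0],[0,0,0],[0,0,0],[0,0,0],[0,0,0],[0,0,0],[0,0,0]]}'; python3 -m handwheel '{"travel":[[0,0,0],[0,0,0],[0,0,0],[0,0,0],[0,0,0],[0,0,0],[0,0,-0.04],[0,0,-0.06],[0,0,-0.08]],"rot":[[0,0,0],[0,0,0],[0,0,0],[0,0,0],[0,0,0],[0,0,0],[0,0,0],[0,0,0],[0,0,0]]}' -1 30
python3 plan.py .612 -.1576 .165 5.1 .4156 -.2327 .165 5.1
python3 - <<'E'
from vis import *
f=np.load("last.npz");i=f["i"];cv2.imwrite("pics/r2.png",cv2.resize(i[290:390,370:480],(660,600),interpolation=cv2.INTER_CUBIC))
E
```

```text
clock: 11.0
tcp_pos: [0.6125, -0.158, 0.0477]
ee_rot: [[-0.989, 0.149, 0.0], [0.149, 0.989, -0.0], [-0.001, -0.0, -1.0]]
wrist_force: [-0.1, -0.4, 0.0]
opening: 0.515
grip_force: 0.0
clock: 11.9
tcp_pos: [0.6118, -0.1576, 0.0929]
ee_rot: [[-0.989, 0.149, -0.001], [0.149, 0.989, 0.0], [0.001, 0.0, -1.0]]
wrist_force: [-0.3, 0.1, -0.1]
opening: 0.135
grip_force: 30.0
at [ 0.6118 -0.1576  0.0929] phi 81.43 open 11.7 grip 30.0 t 11.9 tiltz [-0.0011  0.0005]
rotz 0.8881 travel [-0.0003  0.0008 -0.2882]
rotz -0.0 travel [-0.2294 -0.8092 -0.    ]
```

View pics/r2.png

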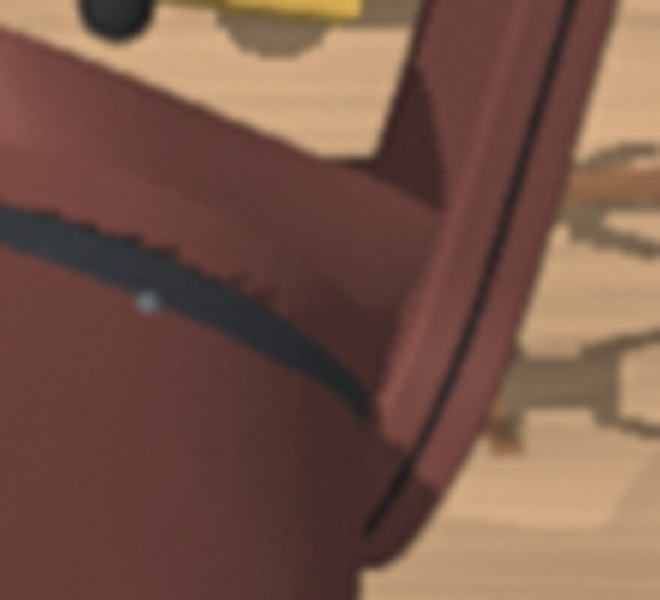

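The arm hides the rest in this view. I carry mallet 2 to the near lane.

```bash
python3 -m handwheel '{"travel":[[0,0,-0.032],[0,0,-0.032],[0,0,-0.032],[0,0,-0.032],[0,0,-0.032],[0,0,-0.032],[0,0,-0.032],[0,0,-0.032],[0,0,-0.032],[-0.0255,-0.0899,0],[-0.0255,-0.0899,0],[-0.0255,-0.0899,0],[-0.0255,-0.0899,0],[-0.0255,-0.0899,0],[-0.0255,-0.0899,0],[-0.0255,-0.0899,0],[-0.0255,-0.0899,0],[-0.0255,-0.0899,0],[0,0,0],[0,0,0]],"rot":[[0,0,0.0987],[0,0,0.0987],[0,0,0.0987],[0,0,0.0987],[0,0,0.0987],[0,0,0.0987],[0,0,0.0987],[0,0,0.0987],[0,0,0.0987],[0,0,0],[0,0,0],[0,0,0],[0,0,0],[0,0,0],[0,0,0],[0,0,0],[0,0,0],[0,0,0],[0,0,0],[0,0,0]]}' ; python3 plan.py .4156 -.2327 .044 5.1
python3 - <<'E'
from vis import *
i,d=robot.get_image("scene");cv2.imwrite("pics/c2s.png",cv2.resize(i[80:240,180:390],(788,600)))
E
```

```text
clock: 13.9
tcp_pos: [0.4163, -0.2333, 0.1656]
ee_rot: [[-0.088, 0.996, 0.002], [0.996, 0.088, -0.001], [-0.001, 0.002, -1.0]]
wrist_force: [1.1, 0.1, 0.2]
opening: 0.13
grip_force: 30.0
at [ 0.4163 -0.2333  0.1656] phi 5.02 open 11.3 grip 30.0 t 13.9 tiltz [ 0.0021 -0.0012]
rotz -0.0009 travel [ 0.0026 -0.0026  0.4865]
```

View pics/c2s.png

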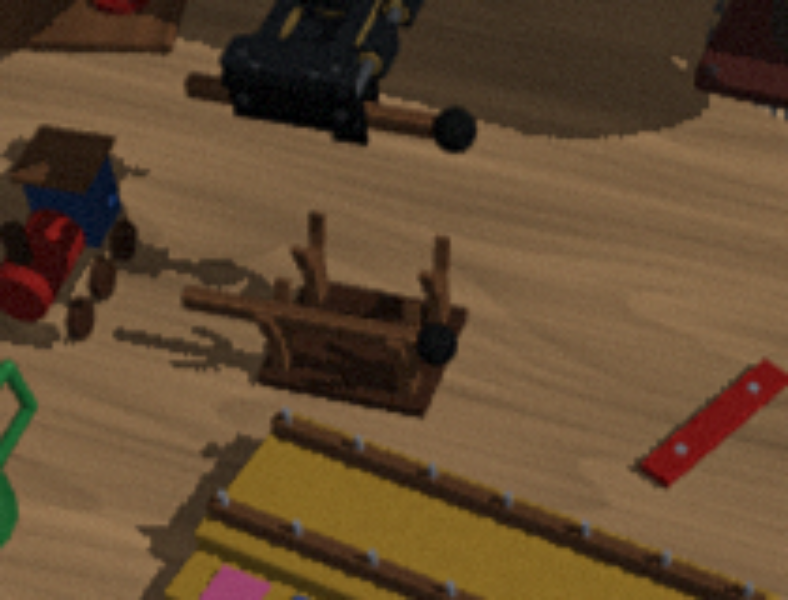

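Mallet 1 lies in both far-lane forks, and the second is level above the near lane. I lower it and move on to the red bar.

```bash
python3 -m handwheel '{"travel":[[0,0,0.08],[0,0,0.08],[0,0,0.08],[0,0,0.08],[0,0,0.07],[0,0,0.05],[0,0,0.03],[0,0,0.017],[0,0,0],[0,0,0],[0,0,0]],"rot":[[0,0,0],[0,0,0],[0,0,0],[0,0,0],[0,0,0],[0,0,0],[0,0,0],[0,0,0],[0,0,0],[0,0,0],[0,0,0]]}';  python3 -m handwheel '{"travel":[[0,0,0],[0,0,0],[0,0,0],[0,0,0],[0,0,-0.04],[0,0,-0.08],[0,0,-0.1],[0,0,-0.1],[0,0,-0.1],[0,0,0],[0,0,0]],"rot":[[0,0,0],[0,0,0],[0,0,0],[0,0,0],[0,0,0],[0,0,0],[0,0,0],[0,0,0],[0,0,0],[0,0,0],[0,0,0]]}' -0.4
python3 look.py l3;python3 plan.py  .432 .0205 .14 67.5
```

```text
clock: 15.05
tcp_pos: [0.4168, -0.2332, 0.0434]
ee_rot: [[-0.089, 0.996, 0.002], [0.996, 0.089, -0.001], [-0.001, 0.002, -1.0]]
wrist_force: [1.5, 0.4, 3.9]
opening: 0.137
grip_force: 30.0
clock: 16.15
tcp_pos: [0.4162, -0.2331, 0.1483]
ee_rot: [[-0.089, 0.996, 0.001], [0.996, 0.089, -0.001], [-0.001, 0.001, -1.0]]
wrist_force: [-0.7, 0.1, -0.0]
opening: 0.298
grip_force: 0.0
table px [216. 270.] [ 0.5882  0.2257 15.3526  0.104   0.0254] bgr [37. 36. 36.] z 0.0081
table px [162. 274.] [5.750000e-01 3.446000e-01 1.578304e+02 9.770000e-02 2.850000e-02] bgr [145.  107.  191.5] z 0.0085
table px [154. 337.] [4.403000e-01 3.493000e-01 1.697927e+02 1.087000e-01 2.890000e-02] bgr [103.  59.  37.] z 0.0085
table px [197. 339.] [4.385000e-01 2.550000e-01 1.536014e+02 1.208000e-01 2.740000e-02] bgr [126. 126. 131.] z 0.0084
table px [258. 341.] [ 0.437   0.1238 21.7544  0.1159  0.0261] bgr [ 91. 148.  74.] z 0.0083
table px [307. 345.] [4.323000e-01 2.160000e-02 1.566107e+02 1.320000e-01 2.610000e-02] bgr [ 55.  58. 175.] z 0.0081
rest px [409. 325.] [ 4.75500e-01 -1.85500e-01  9.14226e+01  7.78000e-02  2.41000e-02] bgr [ 65.  90. 124.] z 0.0616
rest px [416. 357.] [ 4.12300e-01 -2.02300e-01  8.93777e+01  5.86000e-02  1.75000e-02] bgr [ 65.  91. 126.] z 0.0616
at [ 0.4156 -0.2326  0.1472] phi 5.09 open 26.1 grip 0.0 t 16.2 tiltz [-0.0003  0.0002]
rotz -0.7262 travel [0.3268 0.9605 0.0289]
```

```bash
python3 -m handwheel '{"travel":[[0,0,0],[0,0,0],[0,0,0],[0,0,0],[0,0,0],[0,0,0],[0,0,0],[0,0,0],[0.0363,0.1067,0.0032],[0.0363,0.1067,0.0032],[0.0363,0.1067,0.0032],[0.0363,0.1067,0.0032],[0.0363,0.1067,0.0032],[0.0363,0.1067,0.0032],[0.0363,0.1067,0.0032],[0.0363,0.1067,0.0032],[0.0363,0.1067,0.0032],[0,0,0],[0,0,0],[0,0,0]],"rot":[[0,0,-0.0908],[0,0,-0.0908],[0,0,-0.0908],[0,0,-0.0908],[0,0,-0.0908],[0,0,-0.0908],[0,0,-0.0908],[0,0,-0.0908],[0,0,0],[0,0,0],[0,0,0],[0,0,0],[0,0,0],[0,0,0],[0,0,0],[0,0,0],[0,0,0],[0,0,0],[0,0,0],[0,0,0]]}' 0.03; python3 plan.py  .432 .0205 .003 67.5
python3 - <<'E'
from vis import *
i,d=robot.get_image("scene");cv2.imwrite("pics/c3s.png",cv2.resize(i[80:240,180:390],(788,600)))
E
```

```text
clock: 18.2
tcp_pos: [0.4317, 0.0197, 0.1396]
ee_rot: [[-0.924, 0.383, -0.001], [0.383, 0.924, -0.0], [0.001, -0.001, -1.0]]
wrist_force: [-0.3, -0.7, 0.5]
opening: 0.514
grip_force: 0.0
at [0.4317 0.0197 0.1396] phi 67.5 open 44.7 grip 0.0 t 18.2 tiltz [-0.0015 -0.0002]
rotz 0.0 travel [-0.      0.0034  0.5462]
```

View pics/c3s.png

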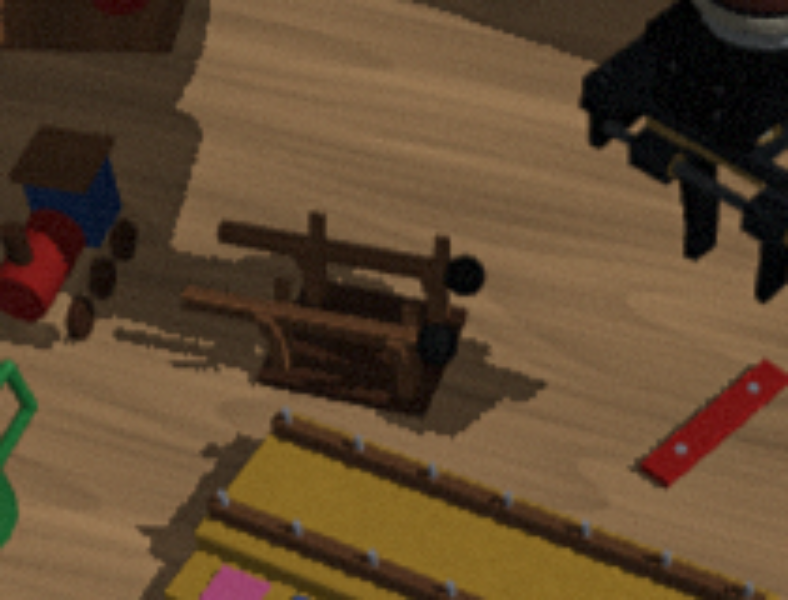

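Both mallets are seated. Now I grasp the red bar.

```bash
python3 -m handwheel '{"travel":[[0,0.003,0.1],[0,0,0.1],[0,0,0.1],[0,0,0.1],[0,0,0.07],[0,0,0.04],[0,0,0.022],[0,0,0.012],[0,0,0],[0,0,0]],"rot":[[0,0,0],[0,0,0],[0,0,0],[0,0,0],[0,0,0],[0,0,0],[0,0,0],[0,0,0],[0,0,0],[0,0,0]]}'; python3 -m handwheel '{"travel":[[0,0,0],[0,0,0],[0,0,0],[0,0,0],[0,0,0],[0,0,0],[0,0,-0.04],[0,0,-0.08],[0,0,-0.12],[0,0,-0.12],[0,0,-0.12],[0,0,-0.08],[0,0,0]],"rot":[[0,0,0],[0,0,0],[0,0,0],[0,0,0],[0,0,0],[0,0,0],[0,0,0],[0,0,0],[0,0,0],[0,0,0],[0,0,0],[0,0,0],[0,0,0]]}' -1 30
python3 plan.py .6267 .0043 .14 84.24 .6267 .0043 .057 84.24
```

```text
clock: 19.25
tcp_pos: [0.4332, 0.0208, 0.005]
ee_rot: [[-0.924, 0.382, 0.001], [0.382, 0.924, -0.0], [-0.001, 0.0, -1.0]]
wrist_force: [0.1, 0.7, 0.8]
opening: 0.514
grip_force: 0.0
clock: 20.55
tcp_pos: [0.4348, 0.0206, 0.148]
ee_rot: [[-0.924, 0.382, 0.007], [0.382, 0.924, -0.001], [-0.007, 0.002, -1.0]]
wrist_force: [0.1, -0.4, -0.8]
opening: 0.268
grip_force: 30.0
at [0.4348 0.0206 0.148 ] phi 67.52 open 23.3 grip 30.0 t 20.55 tiltz [ 0.0067 -0.0009]
rotz -0.1945 travel [-0.7702  0.012   0.0319]
rotz -0.0 travel [0.    0.    0.332]
```

```bash
python3 -m handwheel '{"travel":[[0,0,0],[0,0,0],[-0.0963,0.0015,0.004],[-0.0963,0.0015,0.004],[-0.0963,0.0015,0.004],[-0.0963,0.0015,0.004],[-0.0963,0.0015,0.004],[-0.0963,0.0015,0.004],[-0.0963,0.0015,0.004],[-0.0963,0.0015,0.004],[0,0,0],[0,0,0],[0,0,0]],"rot":[[0,0,-0.0972],[0,0,-0.0972],[0,0,0],[0,0,0],[0,0,0],[0,0,0],[0,0,0],[0,0,0],[0,0,0],[0,0,0],[0,0,0],[0,0,0],[0,0,0]]}'; python3 plan.py .6267 .0043 .057 84.24
python3 - <<'E'
from vis import *
i,d=robot.get_image("scene");cv2.imwrite("pics/c4s.png",cv2.resize(i[110:310,210:470],(780,600)))
E
```

```text
clock: 21.85
tcp_pos: [0.623, 0.0047, 0.1352]
ee_rot: [[-0.995, 0.101, -0.002], [0.101, 0.995, 0.0], [0.002, 0.0, -1.0]]
wrist_force: [0.2, 0.2, 0.3]
opening: 0.266
grip_force: 30.0
at [0.623  0.0047 0.1352] phi 84.23 open 23.2 grip 30.0 t 21.85 tiltz [-0.0023  0.0003]
rotz -0.0001 travel [-1.480e-02 -2.000e-04  3.129e-01]
```

View pics/c4s.png

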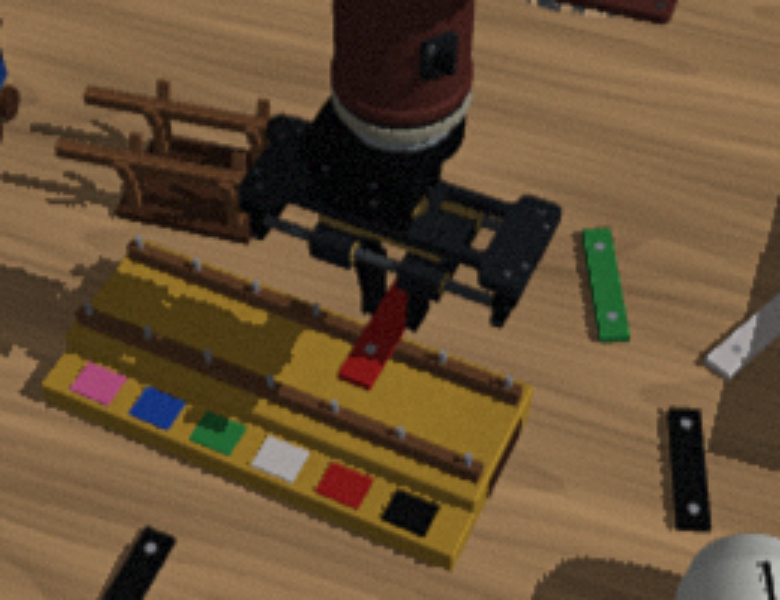

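The red bar is held level over its place, so I lower and release it, then look at the green bar.

```bash
python3 -m handwheel '{"travel":[[-0.01,0,0.06],[0,0,0.08],[0,0,0.08],[0,0,0.04],[0,0,0.024],[0,0,0.012],[0,0,0.006],[0,0,0],[0,0,0],[0,0,0]],"rot":[[0,0,0],[0,0,0],[0,0,0],[0,0,0],[0,0,0],[0,0,0],[0,0,0],[0,0,0],[0,0,0],[0,0,0]]}'; python3 plan.py .6267 .0043 .057 84.24
```

```text
clock: 22.9
tcp_pos: [0.6274, 0.0042, 0.0615]
ee_rot: [[-0.995, 0.101, 0.001], [0.101, 0.995, -0.0], [-0.001, -0.0, -1.0]]
wrist_force: [-0.5, 0.4, 0.4]
opening: 0.266
grip_force: 30.0
at [0.6274 0.0042 0.0615] phi 84.22 open 23.2 grip 30.0 t 22.9 tiltz [ 0.0012 -0.0001]
rotz -0.0002 travel [ 0.0027 -0.      0.018 ]
```

```bash
python3 -m handwheel '{"travel":[[0,0,0.007],[0,0,0.005],[0,0,0],[0,0,0],[0,0,0]],"rot":[[0,0,0],[0,0,0],[0,0,0],[0,0,0],[0,0,0]]}'; python3 -m handwheel '{"travel":[[0,0,0],[0,0,0],[0,0,0],[0,0,0],[0,0,-0.04],[0,0,-0.08],[0,0,-0.1],[0,0,-0.1],[0,0,0],[0,0,0],[0,0,0]],"rot":[[0,0,0],[0,0,0],[0,0,0],[0,0,0],[0,0,0],[0,0,0],[0,0,0],[0,0,0],[0,0,0],[0,0,0],[0,0,0]]}' -0.2
python3 look.py l4;python3 plan.py  .4368 .1247 .13 111.7
```

```text
clock: 23.4
tcp_pos: [0.6272, 0.0043, 0.0585]
ee_rot: [[-0.995, 0.101, 0.001], [0.101, 0.995, -0.0], [-0.001, -0.0, -1.0]]
wrist_force: [-2.8, -0.4, 5.9]
opening: 0.263
grip_force: 30.0
clock: 24.5
tcp_pos: [0.626, 0.0044, 0.1366]
ee_rot: [[-0.995, 0.101, -0.002], [0.101, 0.995, 0.0], [0.002, 0.0, -1.0]]
wrist_force: [0.2, -0.1, -0.2]
opening: 0.395
grip_force: 0.0
table px [215. 269.] [ 0.5882  0.2258 15.8403  0.1039  0.0249] bgr [42. 41. 41.] z 0.0082
table px [162. 274.] [5.744000e-01 3.431000e-01 1.560639e+02 9.730000e-02 2.800000e-02] bgr [165. 122. 218.] z 0.0083
table px [154. 337.] [4.402000e-01 3.480000e-01 1.687915e+02 1.086000e-01 2.790000e-02] bgr [117.  67.  42.] z 0.0084
table px [198. 339.] [4.385000e-01 2.546000e-01 1.529825e+02 1.212000e-01 2.550000e-02] bgr [143. 143. 149.] z 0.0083
stick c [[0.5898 0.0095]] ang -6.25 far end [[0.6157 0.0067]] near [[0.5634 0.0124]] origin [[0.5064 0.0186]] ball None
rest px [432. 324.] [ 4.77400e-01 -2.34900e-01  9.28384e+01  1.76800e-01  2.67000e-02] bgr [ 74. 103. 142.] z 0.0617
rest px [438. 356.] [ 4.13200e-01 -2.49400e-01  9.56337e+01  1.45900e-01  2.29000e-02] bgr [ 74. 103. 142.] z 0.0614
at [0.6258 0.0044 0.1362] phi 84.22 open 34.9 grip 0.0 t 24.55 tiltz [-0.0026  0.0003]
rotz -0.3197 travel [0.5245 0.7267 0.0248]
```

```bash
python3 -m handwheel '{"travel":[[0,0,0],[0,0,0],[0,0,0],[0,0,0],[0.0656,0.0908,0.0031],[0.0656,0.0908,0.0031],[0.0656,0.0908,0.0031],[0.0656,0.0908,0.0031],[0.0656,0.0908,0.0031],[0.0656,0.0908,0.0031],[0.0656,0.0908,0.0031],[0.0656,0.0908,0.0031],[0,0,0],[0,0,0],[0,0,0]],"rot":[[0,0,-0.08],[0,0,-0.08],[0,0,-0.08],[0,0,-0.08],[0,0,0],[0,0,0],[0,0,0],[0,0,0],[0,0,0],[0,0,0],[0,0,0],[0,0,0],[0,0,0],[0,0,0],[0,0,0]]}' 0.03; python3 plan.py  .4368 .1247 .003 111.7; python3 look.py l5
```

```text
clock: 26.05
tcp_pos: [0.4383, 0.1241, 0.1314]
ee_rot: [[-0.929, -0.37, -0.0], [-0.37, 0.929, -0.0], [0.0, -0.0, -1.0]]
wrist_force: [0.0, -0.5, 1.0]
opening: 0.515
grip_force: 0.0
at [0.4383 0.1241 0.1314] phi 111.72 open 44.8 grip 0.0 t 26.05 tiltz [-0.     -0.0002]
rotz 0.0002 travel [0.0045 0.0045 0.5135]
table px [216. 270.] [ 0.5882  0.2257 15.2873  0.1041  0.0256] bgr [39. 37. 38.] z 0.0083
table px [162. 275.] [5.743000e-01 3.429000e-01 1.557453e+02 9.730000e-02 2.900000e-02] bgr [151.5 111.  202.5] z 0.008
laid px [316. 250.] [6.274000e-01 5.600000e-03 1.736975e+02 1.280000e-01 2.400000e-02] bgr [ 54.  57. 179.] z 0.0614
stick c [[0.6265 0.0054]] ang -6.24 far end [[ 0.6902 -0.0016]] near [[0.5636 0.0123]] origin [[0.5808 0.0104]] ball None
rest px [432. 324.] [ 4.78600e-01 -2.34900e-01  9.28384e+01  1.76800e-01  2.44000e-02] bgr [48. 64. 86.] z 0.0617
rest px [437. 356.] [ 4.16900e-01 -2.44900e-01  9.35785e+01  1.53600e-01  2.92000e-02] bgr [46. 62. 84.] z 0.0617
```

The red bar is laid within 2 mm of its place. Now I grasp the green one and carry it.

```bash
python3 -m handwheel '{"travel":[[0.004,0.004,0.1],[0,0,0.1],[0,0,0.1],[0,0,0.1],[0,0,0.05],[0,0,0.034],[0,0,0.018],[0,0,0.008],[0,0,0],[0,0,0]],"rot":[[0,0,0],[0,0,0],[0,0,0],[0,0,0],[0,0,0],[0,0,0],[0,0,0],[0,0,0],[0,0,0],[0,0,0]]}'; python3 -m handwheel '{"travel":[[0,0,0],[0,0,0],[0,0,0],[0,0,0],[0,0,0],[0,0,0],[0,0,-0.04],[0,0,-0.08],[0,0,-0.12],[0,0,-0.12],[0,0,-0.12],[0,0,-0.08],[0,0,0],[0,0,0],[0,0,0]],"rot":[[0,0,0],[0,0,0],[0,0,0],[0,0,0],[0,0,0],[0,0,0],[0,0,0],[0,0,0],[0,0,0],[0,0,0],[0,0,0],[0,0,0],[0,0,0],[0,0,0],[0,0,0]]}' -1 30
python3 plan.py .6163 -.0992 .135 84.24
```

```text
clock: 27.1
tcp_pos: [0.4373, 0.1251, 0.0049]
ee_rot: [[-0.929, -0.37, 0.002], [-0.37, 0.929, 0.0], [-0.001, -0.0, -1.0]]
wrist_force: [-0.1, -0.7, -0.4]
opening: 0.517
grip_force: 0.0
clock: 28.6
tcp_pos: [0.4353, 0.1249, 0.1425]
ee_rot: [[-0.929, -0.37, -0.003], [-0.37, 0.929, -0.0], [0.003, 0.001, -1.0]]
wrist_force: [1.0, -0.3, -0.8]
opening: 0.264
grip_force: 30.0
at [0.4353 0.1249 0.1425] phi 111.72 open 23.0 grip 30.0 t 28.6 tiltz [-0.0026 -0.0002]
rotz 0.3198 travel [-0.8103 -0.8191  0.0301]
```

```bash
python3 -m handwheel '{"travel":[[0,0,0],[0,0,0],[0,0,0],[0,0,0],[-0.09,-0.091,0.0033],[-0.09,-0.091,0.0033],[-0.09,-0.091,0.0033],[-0.09,-0.091,0.0033],[-0.09,-0.091,0.0033],[-0.09,-0.091,0.0033],[-0.09,-0.091,0.0033],[-0.09,-0.091,0.0033],[-0.09,-0.091,0.0033],[0,0,0],[0,0,0],[0,0,0],[0,0,0],[0,0,0]],"rot":[[0,0,0.08],[0,0,0.08],[0,0,0.08],[0,0,0.08],[0,0,0],[0,0,0],[0,0,0],[0,0,0],[0,0,0],[0,0,0],[0,0,0],[0,0,0],[0,0,0],[0,0,0],[0,0,0],[0,0,0],[0,0,0],[0,0,0]]}'; python3 plan.py .6163 -.0992 .0585 84.24;python3 look.py l6
```

```text
clock: 30.4
tcp_pos: [0.617, -0.0982, 0.1367]
ee_rot: [[-0.995, 0.1, -0.0], [0.1, 0.995, 0.0], [0.0, 0.0, -1.0]]
wrist_force: [0.5, -0.3, -1.4]
opening: 0.263
grip_force: 30.0
at [ 0.617  -0.0982  0.1367] phi 84.28 open 22.8 grip 30.0 t 30.4 tiltz [-0.0002  0.0001]
rotz 0.0005 travel [ 0.0022 -0.0041  0.3126]
table px [216. 270.] [ 0.5881  0.2259 15.9076  0.104   0.0247] bgr [41. 40. 40.] z 0.0082
table px [162. 274.] [5.756000e-01 3.428000e-01 1.571417e+02 1.000000e-01 2.610000e-02] bgr [160. 116. 212.] z 0.0082
table px [154. 337.] [4.408000e-01 3.488000e-01 1.705543e+02 1.098000e-01 2.740000e-02] bgr [114.  65.  41.] z 0.0085
table px [198. 339.] [4.379000e-01 2.546000e-01 1.516569e+02 1.201000e-01 2.770000e-02] bgr [139. 139. 145.] z 0.0084
stick c [[0.6455 0.011 ]] ang -6.22 far end [[0.6909 0.006 ]] near [[0.6011 0.0158]] origin [[0.5815 0.0179]] ball None
rest px [444. 323.] [ 4.8390e-01 -2.6010e-01  9.5105e+01  1.2640e-01  1.2000e-02] bgr [ 73. 101. 139.] z 0.0618
rest px [438. 356.] [ 4.12700e-01 -2.47200e-01  9.59841e+01  1.50400e-01  2.26000e-02] bgr [ 72. 100. 138.] z 0.0617
```

```bash
python3 -m handwheel '{"travel":[[0.001,-0.004,0.06],[0,0,0.08],[0,0,0.08],[0,0,0.04],[0,0,0.026],[0,0,0.014],[0,0,0.008],[0,0,0.004],[0,0,0],[0,0,0],[0,0,0]],"rot":[[0,0,0],[0,0,0],[0,0,0],[0,0,0],[0,0,0],[0,0,0],[0,0,0],[0,0,0],[0,0,0],[0,0,0],[0,0,0]]}'; python3 plan.py; python3 -m handwheel '{"travel":[[0,0,0],[0,0,0],[0,0,0],[0,0,0],[0,0,-0.04],[0,0,-0.08],[0,0,-0.1],[0,0,-0.1],[0,0,0],[0,0,0],[0,0,0]],"rot":[[0,0,0],[0,0,0],[0,0,0],[0,0,0],[0,0,0],[0,0,0],[0,0,0],[0,0,0],[0,0,0],[0,0,0],[0,0,0]]}' -0.2
python3 plan.py  .4382 .2548 .13 62.8
```

```text
clock: 31.55
tcp_pos: [0.6173, -0.1002, 0.0591]
ee_rot: [[-0.995, 0.101, 0.001], [0.101, 0.995, -0.0], [-0.001, -0.0, -1.0]]
wrist_force: [-0.3, -0.3, -0.8]
opening: 0.267
grip_force: 30.0
at [ 0.6173 -0.1002  0.0591] phi 84.23 open 23.2 grip 30.0 t 31.55 tiltz [ 0.0007 -0.0002]
clock: 32.65
tcp_pos: [0.6162, -0.0998, 0.1375]
ee_rot: [[-0.995, 0.101, -0.002], [0.101, 0.995, 0.001], [0.002, 0.0, -1.0]]
wrist_force: [-0.4, 0.3, 0.5]
opening: 0.398
grip_force: 0.0
at [ 0.6162 -0.0998  0.1375] phi 84.22 open 34.6 grip 0.0 t 32.65 tiltz [-0.0018  0.0005]
rotz 0.2493 travel [1.2817 0.9363 0.0301]
```

```bash
python3 -m handwheel '{"travel":[[0,0,0],[0,0,0],[0,0,0],[0.1068,0.078,0.0025],[0.1068,0.078,0.0025],[0.1068,0.078,0.0025],[0.1068,0.078,0.0025],[0.1068,0.078,0.0025],[0.1068,0.078,0.0025],[0.1068,0.078,0.0025],[0.1068,0.078,0.0025],[0.1068,0.078,0.0025],[0.1068,0.078,0.0025],[0.1068,0.078,0.0025],[0.1068,0.078,0.0025],[0,0,0],[0,0,0],[0,0,0],[0,0,0]],"rot":[[0,0,0.0831],[0,0,0.0831],[0,0,0.0831],[0,0,0],[0,0,0],[0,0,0],[0,0,0],[0,0,0],[0,0,0],[0,0,0],[0,0,0],[0,0,0],[0,0,0],[0,0,0],[0,0,0],[0,0,0],[0,0,0],[0,0,0],[0,0,0]]}' 0.03; python3 plan.py  .4382 .2548 .003 62.8; python3 look.py l7
```

```text
clock: 34.55
tcp_pos: [0.4393, 0.2536, 0.1308]
ee_rot: [[-0.889, 0.458, -0.001], [0.458, 0.889, -0.0], [0.0, -0.001, -1.0]]
wrist_force: [-0.4, 0.0, 0.6]
opening: 0.513
grip_force: 0.0
at [0.4393 0.2536 0.1308] phi 62.72 open 44.7 grip 0.0 t 34.55 tiltz [-0.0005 -0.0005]
rotz -0.0009 travel [0.0062 0.0024 0.5112]
table px [216. 270.] [ 0.5881  0.2261 15.5878  0.104   0.0257] bgr [38. 37. 37.] z 0.0081
table px [162. 275.] [5.743000e-01 3.429000e-01 1.588223e+02 9.800000e-02 3.110000e-02] bgr [150.  109.5 198. ] z 0.0082
table px [206. 324.] [4.698000e-01 2.382000e-01 1.527489e+02 4.830000e-02 2.460000e-02] bgr [204. 205. 214.] z 0.0083
laid px [316. 251.] [6.273000e-01 5.800000e-03 1.736952e+02 1.273000e-01 2.440000e-02] bgr [ 54.  57. 178.] z 0.0615
laid px [365. 257.] [ 6.167000e-01 -9.860000e-02  1.742688e+02  1.159000e-01  2.400000e-02] bgr [ 91. 150.  74.] z 0.0615
stick c [[0.6256 0.0056]] ang -6.0 far end [[ 0.6902 -0.0012]] near [[0.5635 0.0121]] origin [[0.5808 0.0103]] ball None
stick c [[ 0.6149 -0.0983]] ang -5.44 far end [[ 0.6736 -0.1039]] near [[ 0.5586 -0.093 ]] origin [[ 0.5641 -0.0935]] ball None
rest px [432. 324.] [ 4.77400e-01 -2.34900e-01  9.28384e+01  1.76800e-01  2.67000e-02] bgr [46. 62. 84.] z 0.0617
rest px [434. 356.] [ 4.14000e-01 -2.38100e-01  9.29321e+01  1.66900e-01  2.58000e-02] bgr [46. 62. 83.] z 0.0617
```

Red and green are both within 2 mm. Now the white bar.

```bash
python3 -m handwheel '{"travel":[[0.006,0.002,0.1],[0,0,0.1],[0,0,0.1],[0,0,0.1],[0,0,0.05],[0,0,0.034],[0,0,0.018],[0,0,0.006],[0,0,0],[0,0,0]],"rot":[[0,0,0],[0,0,0],[0,0,0],[0,0,0],[0,0,0],[0,0,0],[0,0,0],[0,0,0],[0,0,0],[0,0,0]]}'; python3 -m handwheel '{"travel":[[0,0,0],[0,0,0],[0,0,0],[0,0,0],[0,0,0],[0,0,0],[0,0,-0.04],[0,0,-0.08],[0,0,-0.12],[0,0,-0.12],[0,0,-0.12],[0,0,-0.08],[0,0,0],[0,0,0],[0,0,0]],"rot":[[0,0,0],[0,0,0],[0,0,0],[0,0,0],[0,0,0],[0,0,0],[0,0,0],[0,0,0],[0,0,0],[0,0,0],[0,0,0],[0,0,0],[0,0,0],[0,0,0],[0,0,0]]}' -1 30
python3 plan.py .6215 -.0474 .135 84.24
```

```text
clock: 35.6
tcp_pos: [0.4386, 0.256, 0.005]
ee_rot: [[-0.889, 0.457, 0.001], [0.457, 0.889, 0.001], [-0.001, 0.001, -1.0]]
wrist_force: [-0.5, -0.5, -0.9]
opening: 0.517
grip_force: 0.0
clock: 37.1
tcp_pos: [0.4368, 0.2552, 0.1425]
ee_rot: [[-0.889, 0.457, -0.003], [0.457, 0.889, -0.001], [0.002, -0.002, -1.0]]
wrist_force: [0.1, 0.4, -0.4]
opening: 0.271
grip_force: 30.0
at [0.4368 0.2552 0.1425] phi 62.8 open 23.6 grip 30.0 t 37.1 tiltz [-0.0025 -0.001 ]
rotz -0.2495 travel [-0.8566 -1.1301  0.0301]
```

Travel in 11 rows of (-0.0779, -0.1027, 0.0027).

```bash
python3 -m handwheel '{"travel":[[0,0,0],[0,0,0],[0,0,0],[-0.0779,-0.1027,0.0027],[-0.0779,-0.1027,0.0027],[-0.0779,-0.1027,0.0027],[-0.0779,-0.1027,0.0027],[-0.0779,-0.1027,0.0027],[-0.0779,-0.1027,0.0027],[-0.0779,-0.1027,0.0027],[-0.0779,-0.1027,0.0027],[-0.0779,-0.1027,0.0027],[-0.0779,-0.1027,0.0027],[-0.0779,-0.1027,0.0027],[0,0,0],[0,0,0],[0,0,0],[0,0,0],[0,0,0]],"rot":[[0,0,-0.0832],[0,0,-0.0832],[0,0,-0.0832],[0,0,0],[0,0,0],[0,0,0],[0,0,0],[0,0,0],[0,0,0],[0,0,0],[0,0,0],[0,0,0],[0,0,0],[0,0,0],[0,0,0],[0,0,0],[0,0,0],[0,0,0],[0,0,0]]}'; python3 plan.py .6215 -.0474 .0585 84.24;python3 look.py l8
```

```text
clock: 39.0
tcp_pos: [0.6224, -0.0458, 0.1367]
ee_rot: [[-0.995, 0.099, -0.0], [0.099, 0.995, 0.0], [0.0, 0.0, -1.0]]
wrist_force: [-0.7, -0.5, -0.5]
opening: 0.266
grip_force: 30.0
at [ 0.6224 -0.0458  0.1367] phi 84.32 open 23.1 grip 30.0 t 39.0 tiltz [-0.0003  0.0001]
rotz 0.001 travel [ 0.0029 -0.0066  0.3126]
table px [216. 270.] [ 0.5884  0.2249 17.9493  0.1048  0.0292] bgr [42. 40. 40.] z 0.0082
table px [162. 274.] [5.73400e-01 3.44100e-01 1.57124e+02 1.00300e-01 2.55000e-02] bgr [163.  120.5 217. ] z 0.0082
table px [154. 337.] [4.405000e-01 3.504000e-01 1.699299e+02 1.087000e-01 2.820000e-02] bgr [115.  66.  41.] z 0.0085
stick c [[0.5884 0.0098]] ang -3.02 far end [[0.6178 0.0082]] near [[0.5628 0.0111]] origin [[0.508 0.014]] ball None
stick c [[ 0.5816 -0.0878]] ang -10.03 far end [[ 0.603  -0.0916]] near [[ 0.5599 -0.084 ]] origin [[ 0.4946 -0.0724]] ball None
rest px [435. 323.] [ 4.7890e-01 -2.4170e-01  9.2935e+01  1.6310e-01  2.4200e-02] bgr [ 73. 102. 140.] z 0.0618
rest px [438. 356.] [ 4.14300e-01 -2.49800e-01  9.59094e+01  1.44300e-01  2.02000e-02] bgr [ 73. 101. 140.] z 0.0617
```

```bash
python3 -m handwheel '{"travel":[[0.001,-0.004,0.06],[0,0,0.08],[0,0,0.08],[0,0,0.04],[0,0,0.026],[0,0,0.014],[0,0,0.008],[0,0,0.004],[0,0,0],[0,0,0],[0,0,0]],"rot":[[0,0,0],[0,0,0],[0,0,0],[0,0,0],[0,0,0],[0,0,0],[0,0,0],[0,0,0],[0,0,0],[0,0,0],[0,0,0]]}'; python3 plan.py; python3 -m handwheel '{"travel":[[0,0,0],[0,0,0],[0,0,0],[0,0,0],[0,0,-0.04],[0,0,-0.08],[0,0,-0.1],[0,0,-0.1],[0,0,0],[0,0,0],[0,0,0]],"rot":[[0,0,0],[0,0,0],[0,0,0],[0,0,0],[0,0,0],[0,0,0],[0,0,0],[0,0,0],[0,0,0],[0,0,0],[0,0,0]]}' -0.22
python3 plan.py  .4404 .349 .13 79.8
```

```text
clock: 40.15
tcp_pos: [0.6227, -0.0479, 0.0592]
ee_rot: [[-0.995, 0.1, 0.001], [0.1, 0.995, -0.0], [-0.001, -0.0, -1.0]]
wrist_force: [-0.1, -0.0, -1.0]
opening: 0.263
grip_force: 30.0
at [ 0.6227 -0.0479  0.0592] phi 84.25 open 22.9 grip 30.0 t 40.15 tiltz [ 0.0007 -0.0001]
clock: 41.25
tcp_pos: [0.6216, -0.0476, 0.1376]
ee_rot: [[-0.995, 0.1, -0.002], [0.1, 0.995, 0.0], [0.002, 0.0, -1.0]]
wrist_force: [-0.2, 0.2, 0.2]
opening: 0.393
grip_force: 0.0
at [ 0.6216 -0.0476  0.1376] phi 84.25 open 34.2 grip 0.0 t 41.25 tiltz [-0.0019  0.0004]
rotz 0.0518 travel [0.9941 1.4332 0.0303]
```

```bash
python3 -m handwheel '{"travel":[[0,0,0],[0.0828,0.1194,0.0025],[0.0828,0.1194,0.0025],[0.0828,0.1194,0.0025],[0.0828,0.1194,0.0025],[0.0828,0.1194,0.0025],[0.0828,0.1194,0.0025],[0.0828,0.1194,0.0025],[0.0828,0.1194,0.0025],[0.0828,0.1194,0.0025],[0.0828,0.1194,0.0025],[0.0828,0.1194,0.0025],[0.0828,0.1194,0.0025],[0,0,0],[0,0,0],[0,0,0],[0,0,0]],"rot":[[0,0,0.0518],[0,0,0],[0,0,0],[0,0,0],[0,0,0],[0,0,0],[0,0,0],[0,0,0],[0,0,0],[0,0,0],[0,0,0],[0,0,0],[0,0,0],[0,0,0],[0,0,0],[0,0,0],[0,0,0]]}' 0.03; python3 plan.py  .4404 .349 .003 79.8; python3 look.py l9
```

```text
clock: 42.95
tcp_pos: [0.4417, 0.3476, 0.1308]
ee_rot: [[-0.984, 0.179, -0.001], [0.179, 0.984, -0.001], [0.0, -0.001, -1.0]]
wrist_force: [-0.1, 0.2, 0.2]
opening: 0.511
grip_force: 0.0
at [0.4417 0.3476 0.1308] phi 79.71 open 44.4 grip 0.0 t 42.95 tiltz [-0.0006 -0.0006]
rotz -0.001 travel [0.0062 0.0046 0.5111]
table px [216. 270.] [ 0.5893  0.2251 15.2837  0.1067  0.0272] bgr [38. 36. 37.] z 0.0082
table px [162. 274.] [5.750000e-01 3.446000e-01 1.578176e+02 9.770000e-02 2.850000e-02] bgr [148. 110. 197.] z 0.0082
laid px [316. 251.] [6.275000e-01 5.600000e-03 1.736975e+02 1.281000e-01 2.400000e-02] bgr [ 53.  55. 174.] z 0.0615
laid px [341. 253.] [ 6.229000e-01 -4.570000e-02  1.745582e+02  1.224000e-01  2.550000e-02] bgr [204. 205. 214.] z 0.0614
laid px [365. 257.] [ 6.166000e-01 -9.870000e-02  1.741343e+02  1.161000e-01  2.440000e-02] bgr [ 89. 147.  72.] z 0.0614
stick c [[0.6258 0.0056]] ang -6.35 far end [[ 0.69   -0.0016]] near [[0.5634 0.0125]] origin [[0.5807 0.0106]] ball None
stick c [[ 0.6221 -0.0463]] ang -5.89 far end [[ 0.6828 -0.0526]] near [[ 0.562  -0.0401]] origin [[ 0.5734 -0.0413]] ball None
stick c [[ 0.6152 -0.0981]] ang -5.69 far end [[ 0.6735 -0.1039]] near [[ 0.5587 -0.0925]] origin [[ 0.5641 -0.093 ]] ball None
rest px [437. 323.] [ 4.7900e-01 -2.4380e-01  9.2935e+01  1.5910e-01  2.4200e-02] bgr [ 66.  91. 125.] z 0.0617
rest px [435. 356.] [ 4.14100e-01 -2.38100e-01  9.29096e+01  1.67100e-01  2.56000e-02] bgr [46. 61. 83.] z 0.0616
```

White is laid well. Blue is next, going to (0.6111, -0.1509).

```bash
python3 -m handwheel '{"travel":[[0.005,0.003,0.1],[0,0,0.1],[0,0,0.1],[0,0,0.1],[0,0,0.05],[0,0,0.034],[0,0,0.018],[0,0,0.006],[0,0,0],[0,0,0]],"rot":[[0,0,0],[0,0,0],[0,0,0],[0,0,0],[0,0,0],[0,0,0],[0,0,0],[0,0,0],[0,0,0],[0,0,0]]}'; python3 -m handwheel '{"travel":[[0,0,0],[0,0,0],[0,0,0],[0,0,0],[0,0,0],[0,0,0],[0,0,-0.04],[0,0,-0.08],[0,0,-0.12],[0,0,-0.12],[0,0,-0.12],[0,0,-0.08],[0,0,0],[0,0,0],[0,0,0]],"rot":[[0,0,0],[0,0,0],[0,0,0],[0,0,0],[0,0,0],[0,0,0],[0,0,0],[0,0,0],[0,0,0],[0,0,0],[0,0,0],[0,0,0],[0,0,0],[0,0,0],[0,0,0]]}' -1 30
python3 plan.py .6111 -.1509 .135 84.24
```

```text
clock: 44.0
tcp_pos: [0.441, 0.3501, 0.0052]
ee_rot: [[-0.984, 0.177, 0.001], [0.177, 0.984, 0.001], [-0.001, 0.001, -1.0]]
wrist_force: [-0.4, 0.3, 0.6]
opening: 0.518
grip_force: 0.0
clock: 45.5
tcp_pos: [0.4392, 0.349, 0.1425]
ee_rot: [[-0.984, 0.177, -0.002], [0.177, 0.984, -0.002], [0.002, -0.002, -1.0]]
wrist_force: [-0.8, -0.1, -0.8]
opening: 0.264
grip_force: 30.0
at [0.4392 0.349  0.1425] phi 79.8 open 22.9 grip 30.0 t 45.5 tiltz [-0.0025 -0.0015]
rotz -0.0517 travel [-0.8848 -1.9207  0.03  ]
```

```bash
python3 -m handwheel '{"travel":[[0,0,0],[-0.059,-0.128,0.002],[-0.059,-0.128,0.002],[-0.059,-0.128,0.002],[-0.059,-0.128,0.002],[-0.059,-0.128,0.002],[-0.059,-0.128,0.002],[-0.059,-0.128,0.002],[-0.059,-0.128,0.002],[-0.059,-0.128,0.002],[-0.059,-0.128,0.002],[-0.059,-0.128,0.002],[-0.059,-0.128,0.002],[-0.059,-0.128,0.002],[-0.059,-0.128,0.002],[-0.059,-0.128,0.002],[0,0,0],[0,0,0],[0,0,0],[0,0,0]],"rot":[[0,0,-0.0517],[0,0,0],[0,0,0],[0,0,0],[0,0,0],[0,0,0],[0,0,0],[0,0,0],[0,0,0],[0,0,0],[0,0,0],[0,0,0],[0,0,0],[0,0,0],[0,0,0],[0,0,0],[0,0,0],[0,0,0],[0,0,0],[0,0,0]]}'; python3 plan.py .6111 -.1509 .0585 84.24;python3 look.py l10
```

```text
clock: 47.5
tcp_pos: [0.6117, -0.1488, 0.1361]
ee_rot: [[-0.995, 0.099, -0.001], [0.099, 0.995, 0.001], [0.001, 0.001, -1.0]]
wrist_force: [0.5, 0.6, -1.0]
opening: 0.265
grip_force: 30.0
at [ 0.6117 -0.1488  0.1361] phi 84.31 open 23.1 grip 30.0 t 47.5 tiltz [-0.0012  0.0007]
rotz 0.0008 travel [ 0.0015 -0.0087  0.3102]
table px [216. 269.] [ 0.5882  0.2258 15.8403  0.104   0.0249] bgr [41. 39. 39.] z 0.0084
table px [162. 274.] [5.73900e-01 3.42000e-01 1.55901e+02 9.73000e-02 3.05000e-02] bgr [157.5 115.  210. ] z 0.0082
laid px [316. 250.] [6.27600e-01 7.00000e-03 1.73916e+02 1.27900e-01 2.71000e-02] bgr [ 57.  60. 188.] z 0.0615
laid px [339. 255.] [ 6.231000e-01 -4.550000e-02  1.718385e+02  1.224000e-01  2.800000e-02] bgr [218. 218. 224.] z 0.0616
stick c [[0.6262 0.0053]] ang -6.46 far end [[ 0.6902 -0.0019]] near [[0.5639 0.0124]] origin [[0.5809 0.0105]] ball None
stick c [[ 0.6178 -0.0445]] ang -3.97 far end [[ 0.6826 -0.049 ]] near [[ 0.5617 -0.0407]] origin [[ 0.5729 -0.0414]] ball None
rest px [464. 321.] [ 4.87500e-01 -3.00900e-01  9.51112e+01  4.45000e-02  1.19000e-02] bgr [ 72. 100. 136.] z 0.0615
rest px [458. 355.] [ 4.17100e-01 -2.89000e-01  9.85403e+01  6.73000e-02  2.12000e-02] bgr [ 71.  98. 136.] z 0.0614
```

Next comes pink at (0.5745, 0.3435), angle about 157.2, so φ is 67.2.

```bash
python3 -m handwheel '{"travel":[[0.001,-0.006,0.06],[0,0,0.08],[0,0,0.08],[0,0,0.04],[0,0,0.026],[0,0,0.014],[0,0,0.006],[0,0,0.004],[0,0,0],[0,0,0],[0,0,0]],"rot":[[0,0,0],[0,0,0],[0,0,0],[0,0,0],[0,0,0],[0,0,0],[0,0,0],[0,0,0],[0,0,0],[0,0,0],[0,0,0]]}'; python3 plan.py; python3 -m handwheel '{"travel":[[0,0,0],[0,0,0],[0,0,0],[0,0,0],[0,0,-0.04],[0,0,-0.08],[0,0,-0.1],[0,0,-0.1],[0,0,0],[0,0,0],[0,0,0]],"rot":[[0,0,0],[0,0,0],[0,0,0],[0,0,0],[0,0,0],[0,0,0],[0,0,0],[0,0,0],[0,0,0],[0,0,0],[0,0,0]]}' -0.22
python3 plan.py  .5745 .3435 .13 67.2
```

```text
clock: 48.65
tcp_pos: [0.6121, -0.1517, 0.0597]
ee_rot: [[-0.995, 0.1, 0.001], [0.1, 0.995, -0.0], [-0.001, -0.0, -1.0]]
wrist_force: [-0.3, 0.3, -0.7]
opening: 0.262
grip_force: 30.0
at [ 0.6121 -0.1517  0.0597] phi 84.24 open 22.8 grip 30.0 t 48.65 tiltz [ 0.0007 -0.0003]
clock: 49.75
tcp_pos: [0.611, -0.1513, 0.1381]
ee_rot: [[-0.995, 0.1, -0.002], [0.1, 0.995, 0.001], [0.002, 0.001, -1.0]]
wrist_force: [0.1, 0.1, -0.9]
opening: 0.392
grip_force: 0.0
at [ 0.611  -0.1513  0.1381] phi 84.24 open 34.1 grip 0.0 t 49.75 tiltz [-0.0018  0.0007]
rotz 0.1982 travel [0.9016 1.7678 0.0322]
```

```bash
python3 -m handwheel '{"travel":[[0,0,0],[0,0,0],[0.0644,0.1263,0.0023],[0.0644,0.1263,0.0023],[0.0644,0.1263,0.0023],[0.0644,0.1263,0.0023],[0.0644,0.1263,0.0023],[0.0644,0.1263,0.0023],[0.0644,0.1263,0.0023],[0.0644,0.1263,0.0023],[0.0644,0.1263,0.0023],[0.0644,0.1263,0.0023],[0.0644,0.1263,0.0023],[0.0644,0.1263,0.0023],[0.0644,0.1263,0.0023],[0.0644,0.1263,0.0023],[0,0,0],[0,0,0],[0,0,0],[0,0,0]],"rot":[[0,0,0.0991],[0,0,0.0991],[0,0,0],[0,0,0],[0,0,0],[0,0,0],[0,0,0],[0,0,0],[0,0,0],[0,0,0],[0,0,0],[0,0,0],[0,0,0],[0,0,0],[0,0,0],[0,0,0],[0,0,0],[0,0,0],[0,0,0],[0,0,0]]}' 0.03; python3 plan.py  .5745 .3435 .003 67.2; python3 look.py l11
python3 - <<'E'
from vis import *
f=np.load("top0.npz");C=cloud("top",f["d"]);P=C[155:235,150:225];P=P[(P[...,2]>.02)&(P[...,2]<.15)];print("pig",P.min(0),P.max(0))
for y in(.24,.27,.3,.33,.36): q=P[abs(P[:,1]-y)<.01]; print(y,q[:,0].min() if len(q) else None)
E
```

```text
clock: 51.75
tcp_pos: [0.5754, 0.3419, 0.1307]
ee_rot: [[-0.921, 0.389, -0.001], [0.389, 0.921, -0.001], [0.001, -0.001, -1.0]]
wrist_force: [0.3, 0.2, -0.4]
opening: 0.515
grip_force: 0.0
at [0.5754 0.3419 0.1307] phi 67.12 open 44.8 grip 0.0 t 51.75 tiltz [-0.0009 -0.0007]
rotz -0.0009 travel [0.0058 0.0047 0.5106]
table px [216. 270.] [ 0.5876  0.227  16.2166  0.1045  0.0271] bgr [38. 37. 37.] z 0.008
laid px [316. 250.] [6.276000e-01 5.600000e-03 1.736975e+02 1.278000e-01 2.400000e-02] bgr [ 52.  55. 171.] z 0.0615
laid px [365. 257.] [ 6.16600e-01 -9.86000e-02  1.74343e+02  1.16100e-01  2.40000e-02] bgr [62.  97.  57.5] z 0.0613
laid px [390. 259.] [ 6.123000e-01 -1.500000e-01  1.742701e+02  1.100000e-01  2.420000e-02] bgr [109.  63.  40.] z 0.0613
laid px [334. 264.] [ 6.013000e-01 -3.370000e-02  1.763469e+02  1.223000e-01  2.780000e-02] bgr [132. 132. 138.] z 0.0617
stick c [[0.6246 0.0057]] ang -6.2 far end [[ 0.6902 -0.0015]] near [[0.5642 0.0122]] origin [[0.5808 0.0104]] ball None
stick c [[ 0.6146 -0.0981]] ang -5.33 far end [[ 0.6736 -0.1036]] near [[ 0.5586 -0.0929]] origin [[ 0.5641 -0.0934]] ball None
stick c [[ 0.611  -0.1494]] ang -5.73 far end [[ 0.6662 -0.1549]] near [[ 0.5577 -0.144 ]] origin [[ 0.5567 -0.1439]] ball None
stick c [[ 0.6008 -0.0336]] ang -5.49 far end [[ 0.6611 -0.0394]] near [[ 0.5405 -0.0278]] origin [[ 0.5516 -0.0289]] ball None
rest px [433. 323.] [ 4.78600e-01 -2.34900e-01  9.28384e+01  1.76800e-01  2.44000e-02] bgr [47. 62. 84.] z 0.0615
rest px [433. 356.] [ 4.17500e-01 -2.37900e-01  9.65272e+01  1.68000e-01  2.81000e-02] bgr [46. 62. 84.] z 0.0616
pig [0.67367847 0.23578019 0.0208287 ] [0.80105394 0.33331381 0.11999452]
0.24 0.6882602624521649
0.27 0.6775809541828136
0.3 0.6736784651758133
0.33 0.6946023430277234
0.36 None
```

Someone knocked the white bar: it is now at (0.601, -0.034), about 23 mm off its place but still flat on the ridges. I finish pink and black first, then slide it back.

```bash
python3 -m handwheel '{"travel":[[0.004,0.003,0.1],[0,0,0.1],[0,0,0.1],[0,0,0.1],[0,0,0.05],[0,0,0.034],[0,0,0.018],[0,0,0.006],[0,0,0],[0,0,0]],"rot":[[0,0,0],[0,0,0],[0,0,0],[0,0,0],[0,0,0],[0,0,0],[0,0,0],[0,0,0],[0,0,0],[0,0,0]]}'; python3 -m handwheel '{"travel":[[0,0,0],[0,0,0],[0,0,0],[0,0,0],[0,0,0],[0,0,0],[0,0,-0.04],[0,0,-0.08],[0,0,-0.12],[0,0,-0.12],[0,0,-0.12],[0,0,-0.08],[0,0,0],[0,0,0],[0,0,0]],"rot":[[0,0,0],[0,0,0],[0,0,0],[0,0,0],[0,0,0],[0,0,0],[0,0,0],[0,0,0],[0,0,0],[0,0,0],[0,0,0],[0,0,0],[0,0,0],[0,0,0],[0,0,0]]}' -1 30
python3 plan.py .6059 -.2026 .135 84.24
```

```text
clock: 52.8
tcp_pos: [0.5754, 0.3447, 0.0054]
ee_rot: [[-0.922, 0.387, 0.002], [0.387, 0.922, 0.001], [-0.001, 0.001, -1.0]]
wrist_force: [0.5, -0.8, 0.2]
opening: 0.515
grip_force: 0.0
clock: 54.3
tcp_pos: [0.5735, 0.3438, 0.1421]
ee_rot: [[-0.922, 0.387, -0.003], [0.387, 0.922, -0.001], [0.002, -0.002, -1.0]]
wrist_force: [0.4, 0.0, -1.0]
opening: 0.264
grip_force: 29.9
at [0.5735 0.3438 0.1421] phi 67.21 open 23.0 grip 29.9 t 54.3 tiltz [-0.0029 -0.0013]
rotz -0.1982 travel [-0.3483 -2.1617  0.0285]
```

```bash
python3 -m handwheel '{"travel":[[0,0,0],[0,0,0],[-0.0218,-0.1351,0.0018],[-0.0218,-0.1351,0.0018],[-0.0218,-0.1351,0.0018],[-0.0218,-0.1351,0.0018],[-0.0218,-0.1351,0.0018],[-0.0218,-0.1351,0.0018],[-0.0218,-0.1351,0.0018],[-0.0218,-0.1351,0.0018],[-0.0218,-0.1351,0.0018],[-0.0218,-0.1351,0.0018],[-0.0218,-0.1351,0.0018],[-0.0218,-0.1351,0.0018],[-0.0218,-0.1351,0.0018],[-0.0218,-0.1351,0.0018],[-0.0218,-0.1351,0.0018],[-0.0218,-0.1351,0.0018],[0,0,0],[0,0,0]],"rot":[[0,0,-0.0991],[0,0,-0.0991],[0,0,0],[0,0,0],[0,0,0],[0,0,0],[0,0,0],[0,0,0],[0,0,0],[0,0,0],[0,0,0],[0,0,0],[0,0,0],[0,0,0],[0,0,0],[0,0,0],[0,0,0],[0,0,0],[0,0,0],[0,0,0]]}';python3 -m handwheel '{"travel":[[0,0,0],[0,0,0],[0,0,0]],"rot":[[0,0,0],[0,0,0],[0,0,0]]}'; python3 plan.py .6059 -.2026 .0585 84.24;python3 look.py l12
```

```text
clock: 56.3
tcp_pos: [0.606, -0.2023, 0.1348]
ee_rot: [[-0.995, 0.102, -0.003], [0.102, 0.995, 0.002], [0.003, 0.001, -1.0]]
wrist_force: [0.8, -0.5, -0.3]
opening: 0.264
grip_force: 29.9
clock: 56.6
tcp_pos: [0.6072, -0.2009, 0.1368]
ee_rot: [[-0.995, 0.099, -0.0], [0.099, 0.995, 0.0], [0.0, 0.0, -1.0]]
wrist_force: [0.6, -0.6, -0.9]
opening: 0.264
grip_force: 29.9
at [ 0.6072 -0.2009  0.1368] phi 84.32 open 23.0 grip 29.9 t 56.6 tiltz [-0.0003  0.0003]
rotz 0.001 travel [ 0.0046 -0.0074  0.3133]
table px [216. 269.] [ 0.5888  0.2236 15.8479  0.104   0.0295] bgr [41. 39. 39.] z 0.008
laid px [316. 251.] [6.273000e-01 5.300000e-03 1.735511e+02 1.279000e-01 2.450000e-02] bgr [ 57.  60. 187.] z 0.0615
laid px [365. 257.] [ 6.164000e-01 -9.930000e-02  1.746381e+02  1.164000e-01  2.590000e-02] bgr [ 96. 158.  78.] z 0.0614
laid px [334. 263.] [ 6.013000e-01 -3.210000e-02  1.742607e+02  1.219000e-01  2.730000e-02] bgr [217. 218. 224.] z 0.0615
stick c [[0.6254 0.0055]] ang -6.15 far end [[ 0.6902 -0.0015]] near [[0.5636 0.0122]] origin [[0.5808 0.0103]] ball None
stick c [[ 0.615  -0.0982]] ang -5.38 far end [[ 0.6736 -0.1037]] near [[ 0.5589 -0.0929]] origin [[ 0.5641 -0.0934]] ball None
stick c [[ 0.5999 -0.0335]] ang -5.32 far end [[ 0.6611 -0.0392]] near [[ 0.5402 -0.028 ]] origin [[ 0.5516 -0.029 ]] ball None
```

```bash
python3 -m handwheel '{"travel":[[0.001,-0.005,0.06],[0,0,0.08],[0,0,0.08],[0,0,0.04],[0,0,0.026],[0,0,0.014],[0,0,0.008],[0,0,0.005],[0,0,0],[0,0,0],[0,0,0]],"rot":[[0,0,0],[0,0,0],[0,0,0],[0,0,0],[0,0,0],[0,0,0],[0,0,0],[0,0,0],[0,0,0],[0,0,0],[0,0,0]]}'; python3 plan.py; python3 -m handwheel '{"travel":[[0,0,0],[0,0,0],[0,0,0],[0,0,0],[0,0,-0.04],[0,0,-0.08],[0,0,-0.1],[0,0,-0.1],[0,0,0],[0,0,0],[0,0,0]],"rot":[[0,0,0],[0,0,0],[0,0,0],[0,0,0],[0,0,0],[0,0,0],[0,0,0],[0,0,0],[0,0,0],[0,0,0],[0,0,0]]}' -0.22
python3 plan.py  .5882 .2258 .13 105.8
```

```text
clock: 57.75
tcp_pos: [0.6072, -0.2034, 0.0592]
ee_rot: [[-0.995, 0.1, 0.001], [0.1, 0.995, -0.0], [-0.001, -0.0, -1.0]]
wrist_force: [0.3, 0.1, -1.0]
opening: 0.266
grip_force: 29.9
at [ 0.6072 -0.2034  0.0592] phi 84.24 open 23.1 grip 29.9 t 57.75 tiltz [ 0.0008 -0.0004]
clock: 58.85
tcp_pos: [0.606, -0.2029, 0.1375]
ee_rot: [[-0.995, 0.1, -0.002], [0.1, 0.995, 0.001], [0.002, 0.001, -1.0]]
wrist_force: [-0.9, 1.0, 0.0]
opening: 0.39
grip_force: 0.0
at [ 0.606  -0.2029  0.1375] phi 84.24 open 33.9 grip 0.0 t 58.85 tiltz [-0.0018  0.0009]
rotz -0.2509 travel [-0.3983  1.6694  0.03  ]
```

```bash
python3 -m handwheel '{"travel":[[0,0,0],[0,0,0],[0,0,0],[-0.0306,0.1284,0.0023],[-0.0306,0.1284,0.0023],[-0.0306,0.1284,0.0023],[-0.0306,0.1284,0.0023],[-0.0306,0.1284,0.0023],[-0.0306,0.1284,0.0023],[-0.0306,0.1284,0.0023],[-0.0306,0.1284,0.0023],[-0.0306,0.1284,0.0023],[-0.0306,0.1284,0.0023],[-0.0306,0.1284,0.0023],[-0.0306,0.1284,0.0023],[-0.0306,0.1284,0.0023],[0,0,0],[0,0,0],[0,0,0],[0,0,0]],"rot":[[0,0,-0.0836],[0,0,-0.0836],[0,0,-0.0836],[0,0,0],[0,0,0],[0,0,0],[0,0,0],[0,0,0],[0,0,0],[0,0,0],[0,0,0],[0,0,0],[0,0,0],[0,0,0],[0,0,0],[0,0,0],[0,0,0],[0,0,0],[0,0,0],[0,0,0]]}' 0.03; python3 plan.py  .5882 .2258 .003 105.8; python3 look.py l13
```

```text
clock: 60.85
tcp_pos: [0.5889, 0.2241, 0.1308]
ee_rot: [[-0.963, -0.271, -0.001], [-0.271, 0.963, -0.0], [0.001, -0.0, -1.0]]
wrist_force: [-0.5, 0.3, -0.1]
opening: 0.514
grip_force: 0.0
at [0.5889 0.2241 0.1308] phi 105.72 open 44.7 grip 0.0 t 60.85 tiltz [-0.0008 -0.0005]
rotz -0.001 travel [0.0008 0.0073 0.5112]
laid px [316. 251.] [6.274000e-01 5.500000e-03 1.739415e+02 1.282000e-01 2.410000e-02] bgr [ 43.   49.5 122. ] z 0.0615
laid px [365. 256.] [ 6.16600e-01 -9.81000e-02  1.74377e+02  1.16100e-01  2.48000e-02] bgr [ 67. 105.  65.] z 0.0616
laid px [334. 264.] [ 6.010000e-01 -3.230000e-02  1.749566e+02  1.218000e-01  2.820000e-02] bgr [141. 141. 147.] z 0.0614
laid px [390. 260.] [ 6.123000e-01 -1.500000e-01  1.741002e+02  1.100000e-01  2.430000e-02] bgr [118.  68.  45.] z 0.0614
laid px [415. 262.] [ 6.081000e-01 -2.016000e-01  1.730225e+02  9.820000e-02  2.480000e-02] bgr [114.  84. 150.] z 0.0614
stick c [[0.6266 0.0056]] ang -6.35 far end [[ 0.6902 -0.0015]] near [[0.5634 0.0126]] origin [[0.5809 0.0106]] ball None
stick c [[ 0.6158 -0.0981]] ang -5.81 far end [[ 0.6735 -0.104 ]] near [[ 0.5587 -0.0923]] origin [[ 0.5641 -0.0928]] ball None
stick c [[ 0.6114 -0.1495]] ang -5.42 far end [[ 0.6662 -0.1547]] near [[ 0.5571 -0.1444]] origin [[ 0.5567 -0.1444]] ball None
stick c [[ 0.6013 -0.0339]] ang -5.36 far end [[ 0.6611 -0.0395]] near [[ 0.5404 -0.0281]] origin [[ 0.5516 -0.0292]] ball None
stick c [[ 0.6078 -0.2015]] ang -7.08 far end [[ 0.656  -0.2075]] near [[ 0.5595 -0.1955]] origin [[ 0.5468 -0.1939]] ball None
rest px [433. 323.] [ 4.78600e-01 -2.34900e-01  9.28384e+01  1.76800e-01  2.44000e-02] bgr [50. 67. 90.] z 0.0618
rest px [434. 356.] [ 4.18400e-01 -2.37700e-01  9.65272e+01  1.67700e-01  2.63000e-02] bgr [51. 69. 93.] z 0.0617
```

Pink is in place too. Now I grasp black.

```bash
python3 -m handwheel '{"travel":[[0.001,0.004,0.1],[0,0,0.1],[0,0,0.1],[0,0,0.1],[0,0,0.05],[0,0,0.034],[0,0,0.018],[0,0,0.006],[0,0,0],[0,0,0]],"rot":[[0,0,0],[0,0,0],[0,0,0],[0,0,0],[0,0,0],[0,0,0],[0,0,0],[0,0,0],[0,0,0],[0,0,0]]}'; python3 -m handwheel '{"travel":[[0,0,0],[0,0,0],[0,0,0],[0,0,0],[0,0,0],[0,0,0],[0,0,-0.04],[0,0,-0.08],[0,0,-0.12],[0,0,-0.12],[0,0,-0.12],[0,0,-0.08],[0,0,0],[0,0,0],[0,0,0]],"rot":[[0,0,0],[0,0,0],[0,0,0],[0,0,0],[0,0,0],[0,0,0],[0,0,0],[0,0,0],[0,0,0],[0,0,0],[0,0,0],[0,0,0],[0,0,0],[0,0,0],[0,0,0]]}' -1 30
python3 plan.py .6319 .056 .135 84.24
```

```text
clock: 61.9
tcp_pos: [0.5892, 0.2265, 0.0054]
ee_rot: [[-0.962, -0.272, 0.002], [-0.272, 0.962, 0.0], [-0.002, -0.0, -1.0]]
wrist_force: [0.3, -0.0, -0.6]
opening: 0.514
grip_force: 0.0
clock: 63.4
tcp_pos: [0.5872, 0.2259, 0.1424]
ee_rot: [[-0.962, -0.272, -0.003], [-0.272, 0.962, -0.001], [0.003, 0.0, -1.0]]
wrist_force: [-0.8, -0.9, -0.8]
opening: 0.264
grip_force: 30.0
at [0.5872 0.2259 0.1424] phi 105.8 open 22.9 grip 30.0 t 63.4 tiltz [-0.0029 -0.0007]
rotz 0.2508 travel [-0.2461 -0.6584  0.0294]
```

```bash
python3 -m handwheel '{"travel":[[0,0,0],[0,0,0],[0,0,0],[-0.0352,-0.0941,0.004],[-0.0352,-0.0941,0.004],[-0.0352,-0.0941,0.004],[-0.0352,-0.0941,0.004],[-0.0352,-0.0941,0.004],[-0.0352,-0.0941,0.004],[-0.0352,-0.0941,0.004],[0,0,0],[0,0,0],[0,0,0],[0,0,0],[0,0,0]],"rot":[[0,0,0.0836],[0,0,0.0836],[0,0,0.0836],[0,0,0],[0,0,0],[0,0,0],[0,0,0],[0,0,0],[0,0,0],[0,0,0],[0,0,0],[0,0,0],[0,0,0],[0,0,0],[0,0,0]]}'; python3 plan.py .6319 .056 .0585 84.24
```

```text
clock: 64.9
tcp_pos: [0.633, 0.0571, 0.1371]
ee_rot: [[-0.995, 0.099, -0.0], [0.099, 0.995, 0.0], [0.0, 0.0, -1.0]]
wrist_force: [0.2, 1.0, -0.5]
opening: 0.265
grip_force: 30.0
at [0.633  0.0571 0.1371] phi 84.31 open 23.1 grip 30.0 t 64.9 tiltz [-0.0002  0.0001]
rotz 0.0008 travel [ 0.0037 -0.0048  0.3146]
```

```bash
python3 -m handwheel '{"travel":[[0.002,-0.004,0.06],[0,0,0.08],[0,0,0.08],[0,0,0.04],[0,0,0.026],[0,0,0.014],[0,0,0.008],[0,0,0.006],[0,0,0],[0,0,0],[0,0,0]],"rot":[[0,0,0],[0,0,0],[0,0,0],[0,0,0],[0,0,0],[0,0,0],[0,0,0],[0,0,0],[0,0,0],[0,0,0],[0,0,0]]}'; python3 plan.py; python3 -m handwheel '{"travel":[[0,0,0],[0,0,0],[0,0,0],[0,0,0],[0,0,-0.04],[0,0,-0.08],[0,0,-0.1],[0,0,-0.1],[0,0,0],[0,0,0],[0,0,0]],"rot":[[0,0,0],[0,0,0],[0,0,0],[0,0,0],[0,0,0],[0,0,0],[0,0,0],[0,0,0],[0,0,0],[0,0,0],[0,0,0]]}' -0.22
python3 - <<'E'
import numpy as np
X=np.array([.6189,-.0733]);a=np.radians(-5.76);R=np.array([[np.cos(a),-np.sin(a)],[np.sin(a),np.cos(a)]])
for n,p in dict(white=(.6011,-.0333),red=(.6274,.0056),green=(.6165,-.0985)).items(): print(n,(R.T@(np.array(p)-X)*1000).round(1))
w=R.T@(np.array([.6011,-.0333])-X);print("grip",(X+R@(w+[-.0505,0])).round(4))
E
python3 plan.py .5508 -.0282 .13 84.5
```

```text
clock: 66.0
tcp_pos: [0.6329, 0.0552, 0.0592]
ee_rot: [[-0.995, 0.1, 0.001], [0.1, 0.995, -0.0], [-0.001, 0.0, -1.0]]
wrist_force: [0.3, 0.5, -1.0]
opening: 0.27
grip_force: 30.0
at [0.6329 0.0552 0.0592] phi 84.24 open 23.5 grip 30.0 t 66.0 tiltz [ 0.0007 -0.0001]
clock: 67.1
tcp_pos: [0.6317, 0.0553, 0.1376]
ee_rot: [[-0.995, 0.1, -0.002], [0.1, 0.995, 0.0], [0.002, -0.0, -1.0]]
wrist_force: [-0.1, 0.5, 0.3]
opening: 0.392
grip_force: 0.0
white [-21.7  38. ]
red [ 0.5 79.4]
green [  0.1 -25.3]
grip [ 0.5509 -0.0282]
at [0.6317 0.0553 0.1376] phi 84.24 open 34.1 grip 0.0 t 67.1 tiltz [-0.0019  0.0001]
rotz -0.003 travel [ 0.2902 -0.3636  0.0304]
```

```bash
python3 -m handwheel '{"travel":[[0.0759,-0.0912,0.0076],[0.0759,-0.0912,0.0076],[0.0759,-0.0912,0.0076],[0.0759,-0.0912,0.0076],[0,0,0],[0,0,0],[0,0,0],[0,0,0],[0,0,0]],"rot":[[0,0,0],[0,0,0],[0,0,0],[0,0,0],[0,0,0],[0,0,0],[0,0,0],[0,0,0],[0,0,0]]}' -0.22; python3 look.py l14; python3 plan.py .5471 -.0279 .0565 84.24
```

```text
clock: 68.0
tcp_pos: [0.5483, -0.0273, 0.131]
ee_rot: [[-0.995, 0.099, -0.0], [0.099, 0.995, 0.0], [0.0, 0.0, -1.0]]
wrist_force: [-0.1, -0.2, -0.6]
opening: 0.388
grip_force: 0.0
laid px [391. 258.] [ 6.123000e-01 -1.499000e-01  1.742701e+02  1.100000e-01  2.440000e-02] bgr [174.  94.  55.] z 0.0616
laid px [415. 262.] [ 6.083000e-01 -2.017000e-01  1.732962e+02  9.790000e-02  2.470000e-02] bgr [168. 120. 222.] z 0.0613
stick c [[ 0.6153 -0.1509]] ang -3.42 far end [[ 0.6666 -0.154 ]] near [[ 0.5573 -0.1474]] origin [[ 0.5568 -0.1474]] ball None
stick c [[ 0.6075 -0.201 ]] ang -7.13 far end [[ 0.656  -0.2071]] near [[ 0.5595 -0.195 ]] origin [[ 0.5469 -0.1935]] ball None
rest px [433. 323.] [ 4.78600e-01 -2.34900e-01  9.28384e+01  1.76800e-01  2.44000e-02] bgr [ 69.  96. 133.] z 0.0617
rest px [433. 356.] [ 4.13700e-01 -2.38100e-01  9.29096e+01  1.67100e-01  2.63000e-02] bgr [ 69.  95. 132.] z 0.0616
at [ 0.5483 -0.0273  0.1311] phi 84.29 open 33.9 grip 0.0 t 68.05 tiltz [-0.0001  0.0001]
rotz 0.0006 travel [ 0.0044 -0.0027  0.2982]
```

```bash
python3 -m handwheel '{"travel":[[0.003,-0.002,0.08],[0,0,0.08],[0,0,0.07],[0,0,0.035],[0,0,0.02],[0,0,0.011],[0,0,0],[0,0,0],[0,0,0]],"rot":[[0,0,0],[0,0,0],[0,0,0],[0,0,0],[0,0,0],[0,0,0],[0,0,0],[0,0,0],[0,0,0]]}'; python3 -m handwheel '{"travel":[[0,0,0],[0,0,0],[0,0,0],[0,0,0],[0,0,0],[0,0,0],[0,-0.008,0],[0,-0.008,0],[0,-0.008,0],[0,-0.008,0],[0,-0.008,0],[0,-0.008,0],[0,0,0]],"rot":[[0,0,0],[0,0,0],[0,0,0],[0,0,0],[0,0,0],[0,0,0],[0,0,0],[0,0,0],[0,0,0],[0,0,0],[0,0,0],[0,0,0],[0,0,0]]}' -1 15
python3 plan.py
```

```text
clock: 68.95
tcp_pos: [0.5477, -0.0284, 0.0579]
ee_rot: [[-0.995, 0.1, 0.001], [0.1, 0.995, -0.0], [-0.001, -0.0, -1.0]]
wrist_force: [-0.1, 0.0, 0.4]
opening: 0.387
grip_force: 0.0
clock: 70.25
tcp_pos: [0.5459, -0.0406, 0.0572]
ee_rot: [[-0.995, 0.101, -0.0], [0.101, 0.995, -0.0], [0.0, -0.0, -1.0]]
wrist_force: [0.5, -0.7, 1.0]
opening: 0.268
grip_force: 15.0
at [ 0.5459 -0.0406  0.0572] phi 84.23 open 23.3 grip 15.0 t 70.25 tiltz [-0.     -0.0002]
```

Gripped by its end and shifted 12 mm sideways; now slide it 22 mm along, release, and retreat to the robot's side to look.

```bash
python3 -m handwheel '{"travel":[[-0.011,0,0],[-0.011,0,0],[-0.011,0,0],[-0.011,0,0],[-0.011,0,0],[-0.011,0,0],[-0.011,0,0],[-0.011,0,0],[0,0,0],[0,0,0],[0,0,0]],"rot":[[0,0,0],[0,0,0],[0,0,0],[0,0,0],[0,0,0],[0,0,0],[0,0,0],[0,0,0],[0,0,0],[0,0,0],[0,0,0]]}'; python3 -m handwheel '{"travel":[[0,0,0],[0,0,0],[0,0,0],[0,0,0],[0,0,-0.04],[0,0,-0.08],[0,0,-0.1],[0,0,-0.1],[0,0,-0.1],[0.1,0.1,0],[0.1,0.15,0],[0.1,0.15,0],[0.1,0.15,0],[0,0.15,0],[0,0.15,0],[0,0.15,0],[0,0,0],[0,0,0],[0,0,0]],"rot":[[0,0,0],[0,0,0],[0,0,0],[0,0,0],[0,0,0],[0,0,0],[0,0,0],[0,0,0],[0,0,0],[0,0,0],[0,0,0],[0,0,0],[0,0,0],[0,0,0],[0,0,0],[0,0,0],[0,0,0],[0,0,0],[0,0,0]]}' -0.25
python3 look.py l15
python3 - <<'E'
from vis import *
f=np.load("last.npz");i=f["i"];a=cv2.resize(i[180:390,250:500],(714,600),interpolation=cv2.INTER_CUBIC);cv2.imwrite("pics/f15.png",a)
s,_=robot.get_image("scene");cv2.imwrite("pics/f15s.png",cv2.resize(s[110:310,150:410],(780,600)))
E
```

```text
clock: 71.35
tcp_pos: [0.5685, -0.0425, 0.0574]
ee_rot: [[-0.995, 0.1, 0.002], [0.1, 0.995, -0.0], [-0.002, -0.0, -1.0]]
wrist_force: [0.5, -0.2, 3.4]
opening: 0.268
grip_force: 15.0
clock: 73.25
tcp_pos: [0.4933, 0.2156, 0.1624]
ee_rot: [[-0.995, 0.101, -0.0], [0.101, 0.995, -0.0], [-0.0, -0.0, -1.0]]
wrist_force: [0.8, 0.8, 0.1]
opening: 0.375
grip_force: 0.0
laid px [316. 250.] [6.274000e-01 5.600000e-03 1.736975e+02 1.282000e-01 2.400000e-02] bgr [ 55.  58. 182.] z 0.0615
laid px [292. 247.] [6.318000e-01 5.530000e-02 1.742803e+02 1.041000e-01 2.690000e-02] bgr [39. 38. 38.] z 0.0615
laid px [341. 254.] [ 6.223000e-01 -4.780000e-02  1.729149e+02  1.214000e-01  2.390000e-02] bgr [214. 214. 220.] z 0.0614
laid px [365. 257.] [ 6.165000e-01 -9.940000e-02  1.742698e+02  1.161000e-01  2.600000e-02] bgr [ 93. 154.  76.] z 0.0614
laid px [390. 259.] [ 6.125000e-01 -1.492000e-01  1.742701e+02  1.097000e-01  2.580000e-02] bgr [176.  95.  56.] z 0.0614
laid px [415. 262.] [ 6.083000e-01 -2.018000e-01  1.730817e+02  9.790000e-02  2.440000e-02] bgr [170. 121. 223.] z 0.0614
stick c [[0.6245 
[... 281 characters left out ...]
far end [[ 0.6816 -0.0553]] near [[ 0.5617 -0.04  ]] origin [[ 0.5725 -0.0413]] ball None
stick c [[ 0.6153 -0.0983]] ang -5.88 far end [[ 0.6735 -0.1043]] near [[ 0.5587 -0.0925]] origin [[ 0.564  -0.0931]] ball None
stick c [[ 0.6103 -0.1495]] ang -5.3 far end [[ 0.6663 -0.1547]] near [[ 0.5574 -0.1446]] origin [[ 0.5567 -0.1445]] ball None
stick c [[ 0.6074 -0.2012]] ang -6.66 far end [[ 0.6561 -0.2069]] near [[ 0.5595 -0.1956]] origin [[ 0.5468 -0.1941]] ball None
rest px [432. 324.] [ 4.77400e-01 -2.34900e-01  9.28384e+01  1.76800e-01  2.67000e-02] bgr [47. 63. 85.] z 0.0616
rest px [434. 356.] [ 4.18400e-01 -2.37800e-01  9.65272e+01  1.68000e-01  2.63000e-02] bgr [48. 64. 87.] z 0.0616
```

View pics/f15.png

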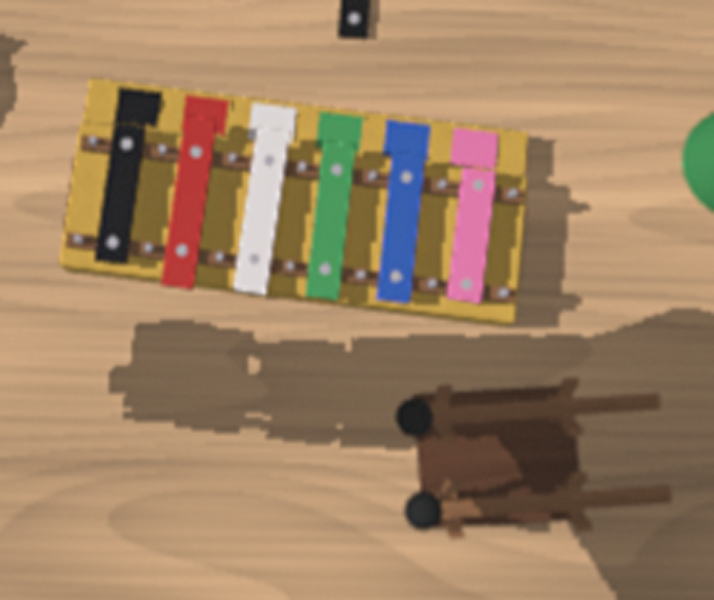

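View pics/f15s.png

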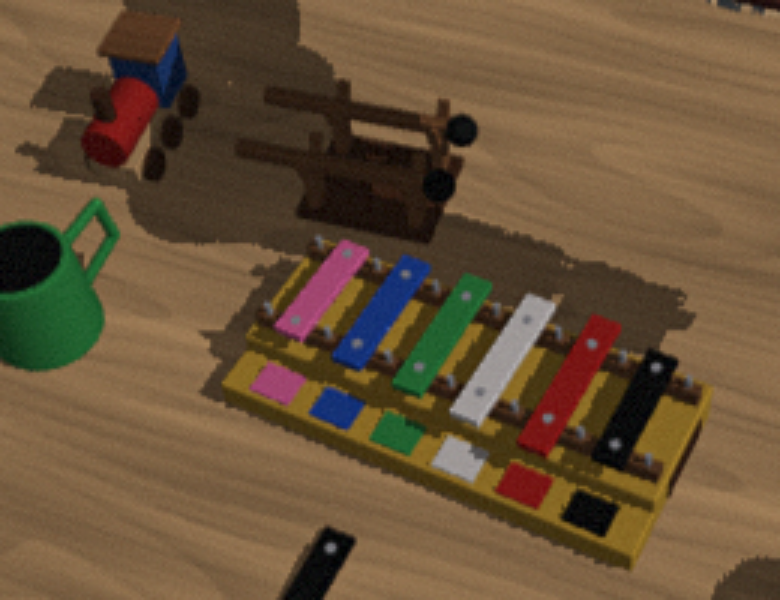

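All six bars match their tiles within about 3 mm, and both mallets lie in both forks of their lanes. I hand the job in.

```bash
python3 -c "
from station import robot
print(robot.finish_job())"
```

```text
the job is handed in; nothing more can be done
None
```

The job is handed in, with no verdict returned: in the last pictures all six bars lay flat within about 3 mm of their matching places, including the white one, which was knocked aside mid-run and slid back, both mallets lay in their forks, and nothing was moved near the piggy bank, the watering can or the train engine.

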